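# Lock out the bench polisher and unload it

## Robot

A 6-joint arm with a two-finger parallel gripper is mounted at the origin on the work surface. World frame = base frame: x ahead of the robot, y to its left, z up, the work surface at z = 0. Lengths are in m, angles in rad, forces in N, time in s.
With the tool pointing down it reaches from about 0.375 to 0.9 m from the base axis. Payload 3.1 kg.
Tool frame: the origin (TCP) lies at the very end of the fingers, on their centre line; the grasp point (between the pads) lies 19 mm behind it; z points along the fingers, y is the direction in which the jaws open and shut (so a half turn about z gives the same grasp; the last joint's range is limited). The gripper opens to 87 mm and grips with 3 to 60 N. Pads are 19 mm wide; open, the fingers measure 117 mm over their backs; the gripper's body (75 mm by 190 mm) begins 51 mm behind the grasp point.
Start: joints at [0.94, 0.527, 1.433, -0, 1.181, -0.178], TCP at [0.273, 0.562, 0.223] pointing down, gripper open.
Joint ranges: [-3.08, 3.08], [-0.75, 2.2], [0.22, 2.44], [-1.43, 4.57], [0, 2.65], [-2.85, 2.85]. Speed limits (rad/s): [2.79, 2.79, 3.14, 3.14, 3.14, 3.14].

## Interface

Orientations are given as a unit quaternion [x, y, z, w].
In Python, from rig import robot gives the robot as it stands. The module is installed in compiled form; this text tells all that it offers.
- The arm moves only by the tool carry_out, never from a script. Its argument "series" is a list of rows, each a list of 7 numbers: the shift along the tool's x, y, z in mm, then the turn, a rotation vector about the tool's x, y, z in degrees, then the gripper command: -1 is shut, 1 is fully open, values between are in proportion. In form: [[tx, ty, tz, rx, ry, rz, claw], ...]. A call has 1 to 8 rows; each row is the pose to reach, as a shift and turn from the pose measured when the call began, along the tool's axes at that moment; what a row does not reach only later rows make up. A row lasts 1/8 s, in which the tool goes at most 62.5 mm and 10.7 degrees, less where a joint would pass 70% of its speed; a pose out of reach is approached as far as the arm can. A call with a gripper value outside its range is refused whole. The fingers move at their own pace and stop on an object; "force" is the grip in N (left out, the last holds). Time passes only in rows, so rows that repeat a pose let the fingers close. It gives the time, the measured TCP pose, the force and the opening at its end, in the units of the state.
- robot.get_obs(): the state, without advancing time (a new reading comes with each control period).
- robot.camera(name): name is "side" or "top"; returns a dict with "pixels" (384x512x3 uint8, red, green, blue), "fx", "fy", "cx", "cy" (pixels), "position" and "attitude" of the camera in the world. Camera axes: x right, y down, z forward; pixel columns grow to the right and rows downward; lengths in m; the calibration is good to about 2 mm. A picture is of the moment at which its call begins. There is no depth.
- robot.hand_in(): hands the job in, once; it reports no verdict.
The state is a dict: "time": time; "q": joint angles; "joint_velocities": joint speeds; "joint_torque": joint torques, N m; "position": TCP position; "tool_rot": TCP orientation; "ft_force": force on the tool from outside, world axes, zero at the start; "moment": the same for the moment, N m; "grip_width": finger opening in m.
Only numpy, scipy, OpenCV 4.12 (cv2) and the standard library are available. Lean on these libraries where they do the work, as an engineer would, in place of code of your own. Each camera call takes 0.05 s, during which the arm holds its last target.

## Task

Turn the polisher's red isolator handle fully to off, then swing its yellow lockout hasp fully out, and only then press the yellow release button so that the clear lid springs wide open. Unload every finished piece from the trough, brass ones onto the floor of the blue tray and steel ones onto the floor of the black tray, not piled on one another; leave the lid open, the isolator off with its hasp out, and the other things on the bench alone.

Things in the scene. Friction and masses are not known exactly. Their poses are not given: they have to be found in the camera images.
- polisher: Green bench polisher, fixed; origin on the bench under the centre of its shell (270 x 200 mm, rim 85 mm up); x along the 270 mm side, y towards the lid's hinge, z up. Grey console (150 x 100 mm, 75 mm high) at its -y side with the release button; between button and lid a dark latch block (80 x 20 mm, y -145 to -125 mm, top 105 mm up). Motor at the +x end: 85 mm long, 80 mm high.
- trough (a point): Centre of the floor of the trough inside the polisher's shell, 60 mm above the bench, axes as the polisher's. Inside the trough is 250 mm (x) by 180 mm (y), with walls only 25 mm high and 10 mm thick.
- lid (a joint): Angle of the clear domed lid (270 x 210 mm, 45 mm deep) hinged along the shell's +y edge, rad: 0 shut and latched, 1.9 open at its stop. Once unlatched a spring throws it open within about 2 s, over towards the polisher's +y side, where it stays. It cannot be lifted while latched.
- release_top (a point): Centre of the top of the round yellow release button (36 mm across) on the polisher's console, 97 mm above the bench when up. Press straight down: travel 6 mm, 4 N when fully down; the latch lets go at about 4 mm. It springs back up.
- handle_grip (a point): Middle of the red isolator handle, on its turning axis, 107 mm above the bench: an upright bar 74 mm long, 16 mm thick, from 88 to 122 mm above the bench. x along the bar, y across it, z up. It stands over a yellow plate on the grey isolator box (130 x 120 mm, 80 mm high, fixed); the axis is 28 mm from the box's centre, on the side away from the robot.
- handle (a joint): Turn of the isolator handle, rad: near 0 is ON (bar pointing away from the robot along the box), 1.571 is OFF against its stop (bar crosswise). Grows anticlockwise seen from above; friction 0.12 N m, stays where left.
- hasp_lug (a point): Middle of the upright round lug (15 mm across, 30 mm tall, from 86 to 116 mm above the bench) near the free end of the yellow lockout hasp, a flat arm 62 mm long and 14 mm wide lying on top of the isolator box along its edge nearest the robot.
- hasp_pivot (a point): The hasp's upright hinge axis, at the height of the lug's middle; the lug goes round it at a radius of 44 mm.
- hasp (a joint): Swing of the lockout hasp, rad: near 0 tucked in along the box's edge (lug on the box's right as seen from the robot), 1.571 swung fully out, sticking out from the box towards the robot. Grows clockwise seen from above; friction 0.05 N m, stays where left.
- tray_blue: Blue open tray for the brass pieces, loose, 0.6 kg: 170 mm (x) by 140 mm (y) by 35 mm high outside, walls and floor 4 mm; origin at the centre of its underside, z up.
- tray_black: Black open tray for the steel pieces, loose, same size and axes as the blue one.
- brass1_mid (a point): Yellow brass valve body, 0.2 kg, loose, may be absent. Foot 34 x 34 x 20 mm with a square neck 20 x 20 mm rising 32 mm from its middle, 52 mm tall in all, faces parallel to its x and y. Point at its centre, half-way up (26 mm above its underside), z towards the neck's end. Starts standing in the trough.
- brass2_mid (a point): Another brass valve body, same as brass1; may be absent.
- brass3_mid (a point): Another brass valve body, same as brass1; may be absent.
- steel1_mid (a point): Bright steel clamp foot, 0.2 kg, loose, may be absent. Foot 34 x 34 x 20 mm with a square neck 20 x 20 mm rising 32 mm from its middle, 52 mm tall in all, faces parallel to its x and y. Point at its centre, half-way up (26 mm above its underside), z towards the neck's end. Starts standing in the trough.
- steel2_mid (a point): Another steel clamp foot, same as steel1; may be absent.
- steel3_mid (a point): Another steel clamp foot, same as steel1; may be absent.
- jar: Glass jar with a blue cap, 64 mm across, 100 mm tall; a bystander, to be left alone (origin at its underside).
- tape: Roll of grey tape lying flat, 64 mm across, 24 mm high; a bystander, to be left alone (origin at its underside).
- screwdriver: Screwdriver with a red handle, lying; a bystander, to be left alone (origin at its underside).
- tin: Red tin, 80 mm across, 110 mm tall; a bystander, to be left alone (origin at its underside).
- offcut: Wood offcut, 110 x 60 x 35 mm; a bystander, to be left alone (origin at its underside).
Not all that is in view belongs to the job. There is more than one size of the tray_blue; the job needs the larger.

How it is judged:
By the outcome, as a careful person would: the job done as asked, in the order asked, and still so for the second after the job is handed in, with the robot touching nothing.
Of brass1, brass2, brass3, steel1, steel2, steel3 only 4 to 6 are there at a start; the rules pass over those that are not, and their reading is None.
At some moment in a run one of brass1, brass2, brass3, steel1, steel2, steel3 may be knocked a few centimetres aside while the robot is not near it.
Once in a run the grip may slacken for a moment while it holds something.
It also fails if it takes over 210 s, if anything falls off the work surface, if the arm or the gripper's body presses on something with over 40 N, if the wrist force passes 120 N, or if a joint passes its speed limit or range.

## Working session

There is one attempt and no reset: what is moved stays moved. The work goes in short steps, Python scripts to look and compute and a tool call to move; the robot and the scene stay as the last step left them, time stands still between calls to the robot, and variables do not carry over. Pictures are saved under pics/ and viewed, and the job is handed in when it is done.

Besides the shell and the picture viewer there is one more tool, called after "Call:" by a JSON object that holds its "fn" and its "kwargs", one argument or row to a line. carry_out: Moves the arm, as the interface text tells. Its arguments: {"type":"object","properties":{"series":{"type":"array"},"force":{"type":"number"}},"required":["series"]}

```bash
mkdir -p pics; ls
python3 - <<'E'
from rig import robot
import cv2
o=robot.get_obs()
for k,v in o.items(): print(k,v)
for n in("side","top"):
    c=robot.camera(n); print(n,c["fx"],c["fy"],c["cx"],c["cy"],c["position"],c["attitude"])
    p=c["pixels"][:,:,::-1]; cv2.imwrite(f"pics/{n}0.png",cv2.resize(p,(800,600),interpolation=cv2.INTER_CUBIC))
E
```

```text
pics
time 0.0
q [ 9.39490957e-01  5.28422966e-01  1.43389784e+00 -3.16636116e-05
  1.18136251e+00 -1.78495155e-01]
joint_velocities [ 0.00103044 -0.00028655 -0.0010219   0.00028943 -0.00099395 -0.0010002 ]
joint_torque [ 2.85709802e-04 -4.40031445e+01 -1.76594692e+01  6.33283309e-02
  5.82116819e-02 -1.59759838e-04]
position [0.27298073 0.56143242 0.22159958]
tool_rot [ 2.24469837e-01  9.74480477e-01 -9.66575422e-04 -3.98328301e-04]
ft_force [-0.30814073  0.11406261  0.28546352]
moment [0.04023648 0.00268954 0.01828336]
grip_width 0.08708312311903467
side 349.0722686352522 349.0722686352522 261.6815590126726 195.4177033736131 [ 0.31118217 -0.74307863  0.68132469] [ 0.88209126 -0.11461273  0.05071965 -0.45409959]
top 428.80852123603836 428.80852123603836 244.5461856201522 181.69882425123546 [0.30032119 0.03094259 1.31483138] [-0.69582654  0.71419431 -0.05054974  0.0565388 ]
```

View pics/top0.png

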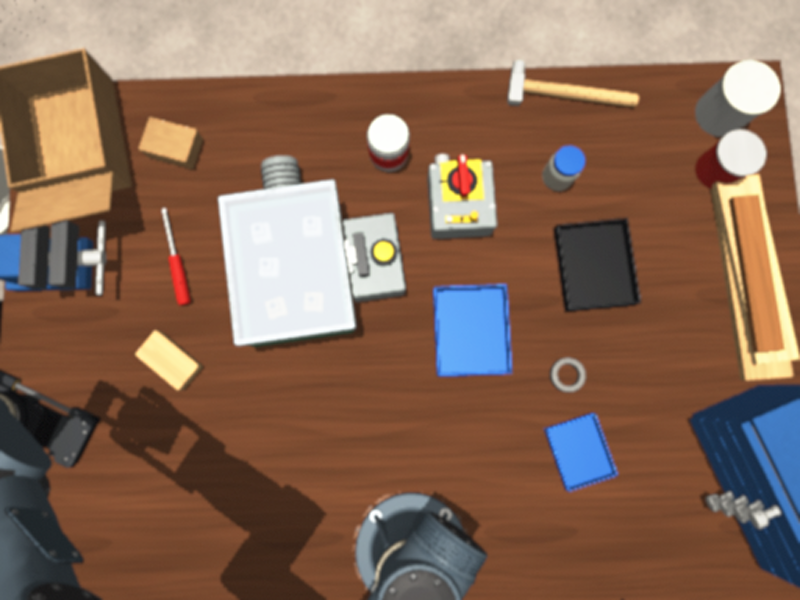

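View pics/side0.png

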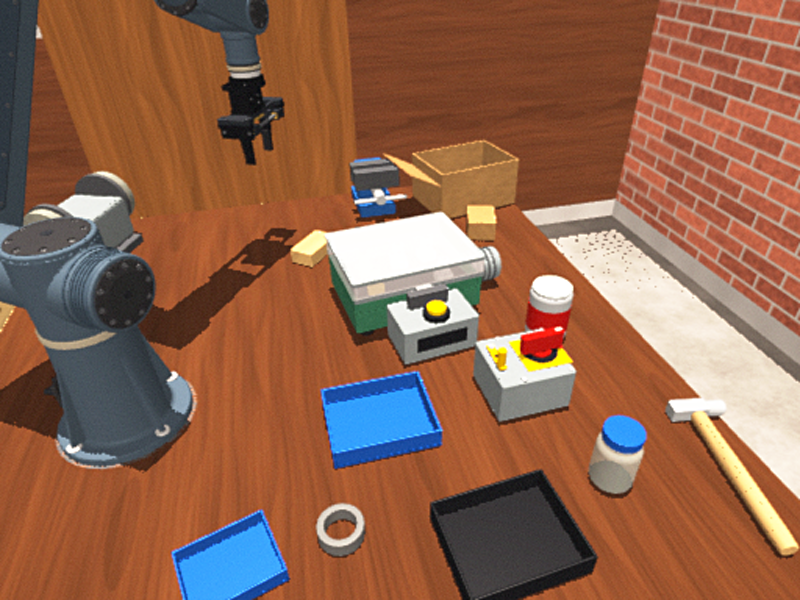

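Top picture (800×600): the candidates are two blue trays, the larger at (472,330) and the smaller at (581,452). For yellow things there's the button at (383,252) and the hasp/plate at (462,180–218). For red things there's the handle at (463,175), the tin at (388,140), the screwdriver and another red tin at (740,155). Five pieces show faintly under the lid. I choose the blue tray at (472,330), the button on the console and the handle on the isolator box, and check them in a close crop.

```bash
cat > h.py <<'E'
from rig import robot
import cv2, numpy as np
from scipy.spatial.transform import Rotation as R
def cam(n): return robot.camera(n)
def ray(c,u,v):
    d=R.from_quat(c["attitude"]).apply([(u-c["cx"])/c["fx"],(v-c["cy"])/c["fy"],1.]); return np.array(c["position"]),d
def onz(c,u,v,z):
    p,d=ray(c,u,v); return p+d*(z-p[2])/d[2]
def proj(c,P):
    q=R.from_quat(c["attitude"]).inv().apply(np.array(P)-c["position"]); return c["fx"]*q[0]/q[2]+c["cx"],c["fy"]*q[1]/q[2]+c["cy"]
def crop(c,u0,v0,u1,v1,f,name):
    p=c["pixels"][v0:v1,u0:u1,::-1]; cv2.imwrite(name,cv2.resize(p,None,fx=f,fy=f,interpolation=cv2.INTER_CUBIC))
def mask(c,lo,hi):
    h=cv2.cvtColor(c["pixels"],cv2.COLOR_RGB2HSV); return cv2.inRange(h,np.array(lo),np.array(hi))
def blobs(m,amin=15):
    n,l,s,ce=cv2.connectedComponentsWithStats(m)
    return [(ce[i],s[i],l==i) for i in range(1,n) if s[i][4]>=amin]
def tri(c1,a,c2,b):
    p,d=ray(c1,*a);q,e=ray(c2,*b);d/=np.linalg.norm(d);e/=np.linalg.norm(e)
    s=np.linalg.lstsq(np.c_[d,-e],q-p,rcond=None)[0]; A=p+d*s[0];B=q+e*s[1]; return (A+B)/2,np.linalg.norm(A-B)
def rel(P):
    "target in tool axes from current, mm"
    o=robot.get_obs(); return np.round(R.from_quat(o["tool_rot"]).inv().apply(np.array(P)-o["position"])*1000,1)
E
python3 - <<'E'
from h import *
t=cam("top"); s=cam("side")
for nm,lo,hi in(("yellow",(22,150,120),(35,255,255)),("blue",(105,120,60),(125,255,255)),("red",(0,200,120),(6,255,255))):
    for n,c in(("top",t),("side",s)):
        for ce,st,_ in blobs(mask(c,lo,hi)): print(nm,n,ce.round(1),st)
crop(t,265,90,335,165,8,"pics/iso_top.png")
crop(s,295,195,375,270,8,"pics/iso_side.png")
E
```

```text
yellow top [287.2 115.6] [283 102  13  26 154]
yellow top [304.  113.7] [299 102   9  25 139]
yellow top [297.9 139.5] [290 136  15   6  49]
yellow top [245.4 159.8] [239 155  13  12  86]
yellow side [278.8 196.6] [273 192  13  10 100]
yellow side [345.5 229.1] [326 218  40  20 225]
yellow side [318.5 227.2] [312 222  12  14  74]
blue top [363.9 102.5] [355  94  19  18 279]
blue top [  6.4 167. ] [  0 151  20  35 411]
blue top [ 53.2 155.8] [ 49 153  10   7  57]
blue top [ 52.7 177.4] [ 48 171  10  14 127]
blue top [301.6 211.2] [ 277  182   50   59 2694]
blue top [486.6 297.7] [ 443  247   69  128 5053]
blue top [371.3 288.8] [ 349  265   46   49 1435]
blue side [234.2 101.9] [227 101  16   3  17]
blue side [230.7 123.4] [225 119  14   9  71]
blue side [240.5 133.4] [228 128  25  11 183]
blue side [245.8 268.2] [ 205  238   78   62 1486]
blue side [208.8 264.8] [207 260   5  10  19]
blue side [396.6 283.6] [386 267  27  23 144]
blue side [210.7 275.6] [209 271   5  10  19]
blue side [148.6 355.4] [110 326  75  58 903]
red top [295.9 115.6] [292 105   9  20  64]
red top [114.5 179.4] [108 164  14  31 237]
red side [347.9 212.1] [334 193  32  36 633]
```

View pics/iso_top.png

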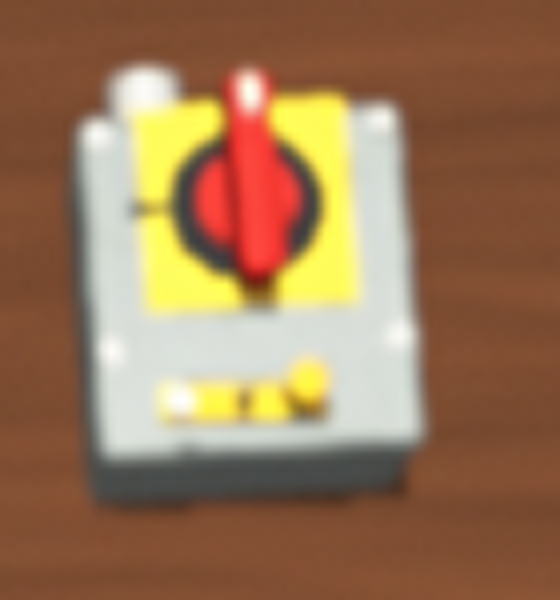

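View pics/iso_side.png

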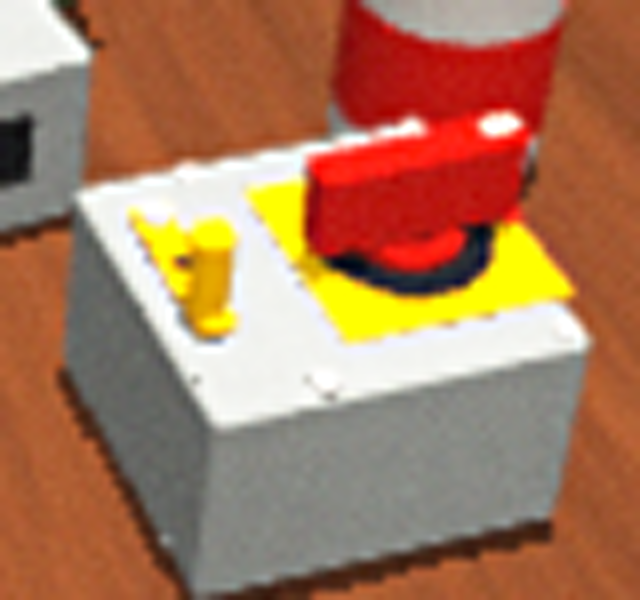

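The top crop shows the bar running from (296,101) to (298,124), pointing away from the robot, with the dial ring at (296,116). The hasp pivot screw is at (287.5,140) and its lug top at (303.5,137), on the right. The side crop confirms it. Next I measure everything.

Run:
```python
from h import *
t=cam("top"); s=cam("side")
o=lambda u,v,z:(onz(t,u-.5,v-.5,z)*1000).round(1)
print("ring",o(296,115.9,.083),"bar ends top",o(296,99.5,.122),o(298.2,123.5,.122))
cs=[o(275,105,.08),o(314.4,103.75,.08),o(317.75,144.4,.08),o(277.25,146.9,.08)]; print("box",*cs,np.mean(cs,0))
print("lugtop",o(303.5,136.9,.116),"pivot",o(287.5,140,.087))
print("lug tri side", tri(t,(303,136.4),s,(295+212/8-.5,195+232/8-.5)))
print("button tri",tri(t,(245.4,159.8),s,(278.8,196.6)), onz(t,245.4,159.8,.097))
for nm,k in(("blue",(301,211)),):
    m=mask(t,(105,120,60),(125,255,255))
    for ce,st,b in blobs(m,1000):
        if 250<ce[0]<400:
            r=cv2.minAreaRect(np.argwhere(b)[:,::-1].astype(np.float32)); pts=cv2.boxPoints(r); print(r,[o(*(p+.5),.035) for p in pts],o(*(np.array(r[0])+.5),.035))
g=cv2.cvtColor(t["pixels"],cv2.COLOR_RGB2GRAY); m=cv2.inRange(g,0,45); m[:,:350]=0;m[:135]=0;m[205:]=0;m[:,412:]=0
for ce,st,b in blobs(m,300):
    r=cv2.minAreaRect(np.argwhere(b)[:,::-1].astype(np.float32)); print("black",r,[o(*(p+.5),.035) for p in cv2.boxPoints(r)],o(*(np.array(r[0])+.5),.035))
crop(t,135,90,265,230,5,"pics/pol.png"); crop(t,270,170,415,215,5,"pics/tr.png")
```

```text
ring [ 683.9 -117.4   83. ] bar ends top [ 720.9 -114.9  122. ] [ 649.  -118.1  122. ]
box [720.4 -56.5  80. ] [ 720.8 -174.4   80. ] [ 596. -178.   80.] [591.8 -58.5  80. ] [ 657.25 -116.85   80.  ]
lugtop [ 610.6 -132.3  116. ] pivot [610.  -88.9  87. ]
lug tri side (array([ 0.61118549, -0.13243209,  0.11571712]), np.float64(0.0010795832953623275))
button tri (array([0.55186234, 0.0347524 , 0.09353474]), np.float64(0.0012023992869737428)) [0.55054358 0.03483139 0.097     ]
((301.7216796875, 211.0990447998047), (57.337135314941406, 47.390010833740234), 87.51044464111328) [array([487.9, -57.8,  35. ]), array([ 490.3, -200.5,   35. ]), array([ 319.2, -198.8,   35. ]), array([316.7, -58.8,  35. ])] [ 402.7 -129.    35. ]
((371.40155029296875, 288.8877258300781), (42.878326416015625, 34.00312042236328), 70.55996704101562) [array([ 214.7, -256. ,   35. ]), array([ 244.8, -351.5,   35. ]), array([ 129.3, -384.2,   35. ]), array([ 100. , -289.9,   35. ])] [ 171.8 -320.5   35. ]
black ((383.4284362792969, 168.87974548339844), (57.08230209350586, 42.785736083984375), 81.02737426757812) [array([ 602.9, -309.3,   35. ]), array([ 620.2, -439.4,   35. ]), array([ 446.3, -452.1,   35. ]), array([ 429.6, -324.6,   35. ])] [ 523.9 -381.4   35. ]
```

View pics/pol.png

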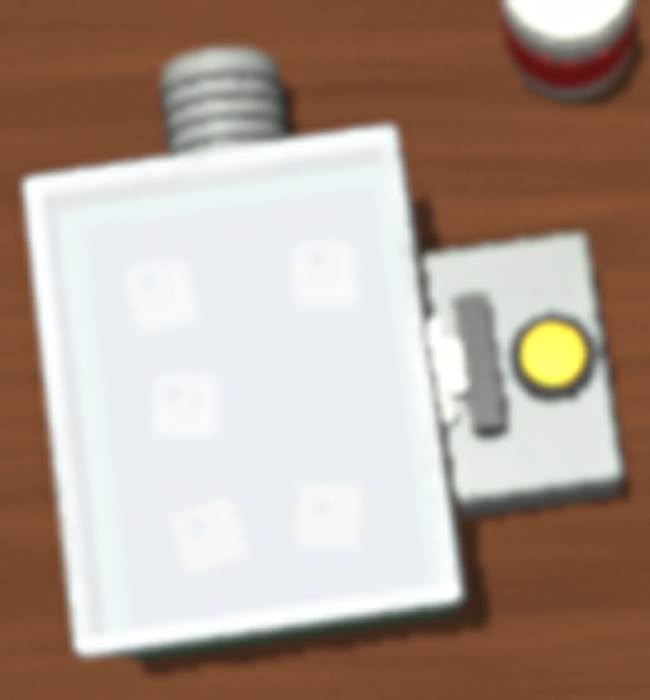

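The picture of the polisher shows five pieces under the lid, at crop positions (160,295), (325,275), (185,405), (208,535) and (330,517). The sizes check out: box about 120×129, the bar 72 long, the lug 43.5 from its pivot, the blue tray 171×140. The isolator handle comes first.

```bash
cat >> h.py <<'E'
def go(P,yaw=None):
    "P world m, yaw of tool y (deg) -> shift mm and rotvec deg (tool pointing down)"
    o=robot.get_obs(); r=R.from_quat(o["tool_rot"]); sh=r.inv().apply(np.array(P)-o["position"])*1000
    y=r.as_matrix()[:,1]; cy=np.degrees(np.arctan2(y[1],y[0]))
    if yaw is None: yaw=cy
    a=np.radians(yaw); ya=np.array([np.cos(a),np.sin(a),0]); za=np.array([0,0,-1.]); T=R.from_matrix(np.c_[np.cross(ya,za),ya,za])
    rv=np.degrees((r.inv()*T).as_rotvec()); print("pos",np.round(o["position"],4),"yaw",round(cy,1),"shift",sh.round(1),"rot",rv.round(1),"q",np.round(o["q"],2),"t",o["time"])
E
python3 - <<'E'
from h import *
go([.685,-.1165,.2],-89)
E
```

```text
pos [0.2732 0.5618 0.2222] yaw 64.1 shift [-667.  -429.8   22.4] rot [-0.000e+00  1.000e-01  1.531e+02] q [ 0.94  0.53  1.43 -0.    1.18 -0.18] t 0.3
```

Call:
{"fn": "carry_out", "kwargs": {
  "series": [
    [-667, -430, 20, 0, 0, 153, -0.1],
    [-667, -430, 20, 0, 0, 153, -0.1],
    [-667, -430, 20, 0, 0, 153, -0.1],
    [-667, -430, 20, 0, 0, 153, -0.1],
    [-667, -430, 20, 0, 0, 153, -0.1],
    [-667, -430, 20, 0, 0, 153, -0.1],
    [-667, -430, 20, 0, 0, 153, -0.1],
    [-667, -430, 20, 0, 0, 153, -0.1]
  ],
  "force": 25
}}

```text
time: 1.3
position: [0.5335, 0.1328, 0.21]
tool_rot: [0.83, 0.557, 0.0, 0.0]
ft_force: [0.5, 0.4, -0.2]
grip_width: 0.0394
```

Run:
```python
from h import *
go([.685,-.1165,.2],-89)
```

```text
pos [0.5335 0.1328 0.21  ] yaw -22.3 shift [-173.4  234.6   10.2] rot [ 0.  -0.  66.7] q [ 0.04  0.44  1.64 -0.    1.06  0.43] t 1.3
```

Call:
{"fn": "carry_out", "kwargs": {
  "series": [
    [-173, 235, 10, 0, 0, 67, -0.1],
    [-173, 235, 10, 0, 0, 67, -0.1],
    [-173, 235, 10, 0, 0, 67, -0.1],
    [-173, 235, 10, 0, 0, 67, -0.1],
    [-173, 235, 10, 0, 0, 67, -0.1],
    [-173, 235, 10, 0, 0, 67, -0.1],
    [-173, 235, 10, 0, 0, 67, -0.1],
    [-173, 235, 10, 0, 0, 67, -0.1]
  ]
}}

```text
time: 2.3
position: [0.6854, -0.1165, 0.1999]
tool_rot: [1.0, 0.007, 0.0, 0.0]
ft_force: [-0.2, -0.4, 0.0]
grip_width: 0.039
```

Run:
```python
from h import *
go([.685,-.1165,.094],-88)
```

```text
pos [ 0.6854 -0.1165  0.1999] yaw -89.2 shift [-4.000e-01 -1.000e-01  1.059e+02] rot [ 0.  -0.  -1.2] q [-0.33  0.65  1.26 -0.    1.23  1.23] t 2.3
```

Call:
{"fn": "carry_out", "kwargs": {
  "series": [
    [0, 0, 50, 0, 0, -1, -0.1],
    [0, 0, 85, 0, 0, -1, -0.1],
    [0, 0, 106, 0, 0, -1, -0.1],
    [0, 0, 106, 0, 0, -1, -0.1],
    [0, 0, 106, 0, 0, -1, -1],
    [0, 0, 106, 0, 0, -1, -1],
    [0, 0, 106, 0, 0, -1, -1],
    [0, 0, 106, 0, 0, -1, -1]
  ]
}}

```text
time: 3.3
position: [0.6861, -0.116, 0.0951]
tool_rot: [1.0, 0.016, 0.001, -0.0]
ft_force: [-0.5, 3.2, 4.3]
grip_width: 0.0158
```

Call:
{"fn": "carry_out", "kwargs": {
  "series": [
    [0, 0, 0, 0, 0, -8, -1],
    [0, 0, 0, 0, 0, -18, -1],
    [0, 0, 0, 0, 0, -28, -1],
    [0, 0, 0, 0, 0, -38, -1],
    [0, 0, 0, 0, 0, -48, -1],
    [0, 0, 0, 0, 0, -57, -1],
    [0, 0, 0, 0, 0, -66, -1],
    [0, 0, 0, 0, 0, -75, -1]
  ]
}}

```text
time: 4.3
position: [0.6872, -0.1174, 0.0952]
tool_rot: [0.782, 0.623, 0.001, 0.002]
ft_force: [1.9, -1.4, -1.8]
grip_width: 0.0155
```

Run:
```python
from h import *
go([.685,-.1165,.094],2)
o=robot.get_obs();print(o["moment"],o["ft_force"],o["grip_width"])
```

```text
pos [ 0.6872 -0.1174  0.0952] yaw -13.0 shift [ 0.4 -2.4  1.2] rot [  0.3   0.1 -15. ] q [-0.33  0.77  1.34  0.    1.03 -0.1 ] t 4.3
[-0.23635748 -0.22393454 -0.15933857] [ 1.94793534 -1.3815425  -1.7500362 ] 0.015540120746306903
```

Turning well. I continue until the stop resists.

Call:
{"fn": "carry_out", "kwargs": {
  "series": [
    [0, 0, 0, 0, 0, -6, -1],
    [0, 0, 0, 0, 0, -11, -1],
    [0, 0, 0, 0, 0, -14, -1],
    [0, 0, 0, 0, 0, -16, -1],
    [0, 0, 0, 0, 0, -17, -1],
    [0, 0, 0, 0, 0, -17, -1]
  ]
}}

```text
time: 5.05
position: [0.6876, -0.1173, 0.0952]
tool_rot: [0.682, 0.731, 0.001, 0.003]
ft_force: [2.1, 0.3, -1.1]
grip_width: 0.0165
```

Run:
```python
from h import *
go([.685,-.1165,.094],2)
o=robot.get_obs();print(o["moment"],o["ft_force"],o["grip_width"])
t=cam("top");crop(t,255,80,345,165,7,"pics/h1.png")
s=cam("side");crop(s,295,180,375,270,7,"pics/h1s.png")
```

```text
pos [ 0.6876 -0.1173  0.0952] yaw 4.0 shift [ 1.  -2.5  1.2] rot [0.3 0.1 2. ] q [-0.33  0.77  1.34  0.    1.03 -0.4 ] t 5.05
[ 0.04404413 -0.25217848 -0.11583141] [ 2.07352015  0.32871033 -1.11844823] 0.016467366917052525
```

View pics/h1s.png

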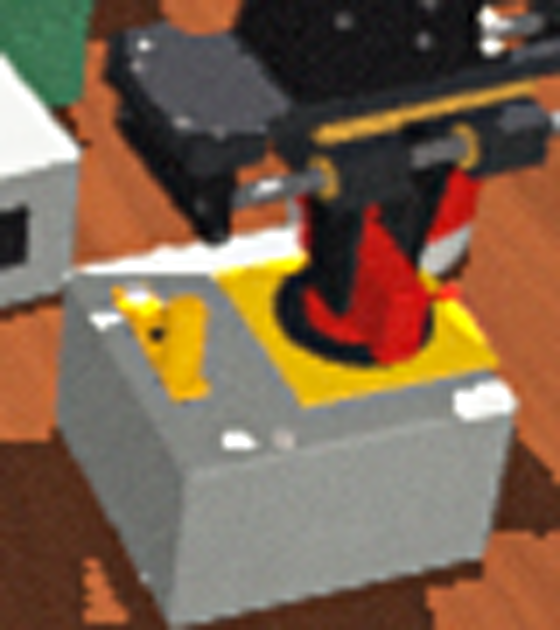

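The bar now lies crosswise between the fingers. The moment still matches friction only, so I push a bit further to feel the stop.

Call:
{"fn": "carry_out", "kwargs": {
  "series": [
    [0, 0, 0, 0, 0, -3, -1],
    [0, 0, 0, 0, 0, -6, -1],
    [0, 0, 0, 0, 0, -8, -1],
    [0, 0, 0, 0, 0, -8, -1]
  ]
}}

```text
time: 5.65
position: [0.6877, -0.1178, 0.0952]
tool_rot: [0.63, 0.777, 0.001, 0.003]
ft_force: [2.0, -1.4, -2.5]
grip_width: 0.0184
```

Run:
```python
from h import *
go([.685,-.1165,.094],2)
o=robot.get_obs();print(o["moment"],o["ft_force"],o["grip_width"],o["joint_torque"])
```

```text
pos [ 0.6877 -0.1178  0.0952] yaw 11.9 shift [ 1.8 -2.4  1.2] rot [0.3 0.2 9.9] q [-0.33  0.77  1.34  0.    1.03 -0.54] t 5.65
[-0.22532504 -0.14855575 -0.82542538] [ 1.9847349  -1.44777795 -2.5180878 ] 0.018407238966549312 [  1.33929167 -52.44419217 -14.8505643   -0.22654971   0.54234054
  -0.83415415]
```

The moment of 0.83 N m with the pads prised open shows the handle hard on its stop. I release it and go to the hasp.

Call:
{"fn": "carry_out", "kwargs": {
  "series": [
    [0, 0, 0, 0, 0, 0, -0.1],
    [0, 0, 0, 0, 0, 0, -0.1],
    [0, 0, -60, 0, 0, 0, -0.1],
    [0, 0, -80, 0, 0, 0, -0.1]
  ]
}}

```text
time: 6.15
position: [0.6888, -0.118, 0.1789]
tool_rot: [0.629, 0.777, 0.002, 0.005]
ft_force: [0.6, -0.7, 0.8]
grip_width: 0.0383
```

Run:
```python
from h import *
go([.611,-.1325,.16],-45)
```

```text
pos [ 0.6888 -0.118   0.1789] yaw 12.0 shift [  2.1 -79.3  18.1] rot [ 0.7  0.  57. ] q [-0.33  0.67  1.28 -0.    1.18 -0.54] t 6.15
```

Call:
{"fn": "carry_out", "kwargs": {
  "series": [
    [2, -79, 10, 0.7, 0, 57, -0.1],
    [2, -79, 10, 0.7, 0, 57, -0.1],
    [2, -79, 10, 0.7, 0, 57, -0.1],
    [2, -79, 10, 0.7, 0, 57, -0.1],
    [2, -79, 10, 0.7, 0, 57, -0.1],
    [2, -79, 10, 0.7, 0, 57, -0.1],
    [2, -79, 10, 0.7, 0, 57, -0.1]
  ]
}}

```text
time: 7.02
position: [0.6109, -0.1322, 0.1682]
tool_rot: [0.924, 0.383, -0.001, 0.0]
ft_force: [-0.1, -0.3, -0.1]
grip_width: 0.0394
```

Run:
```python
from h import *
go([.611,-.1325,.097],-45)
t=cam("top");crop(t,255,80,345,165,7,"pics/h2.png")
s=cam("side");crop(s,295,180,375,270,7,"pics/h2s.png")
```

```text
pos [ 0.6109 -0.1322  0.1682] yaw -44.9 shift [-0.   0.3 71.2] rot [-0.   0.1  0.1] q [-0.39  0.59  1.48 -0.    1.07  0.39] t 7.025
```

View pics/h2s.png

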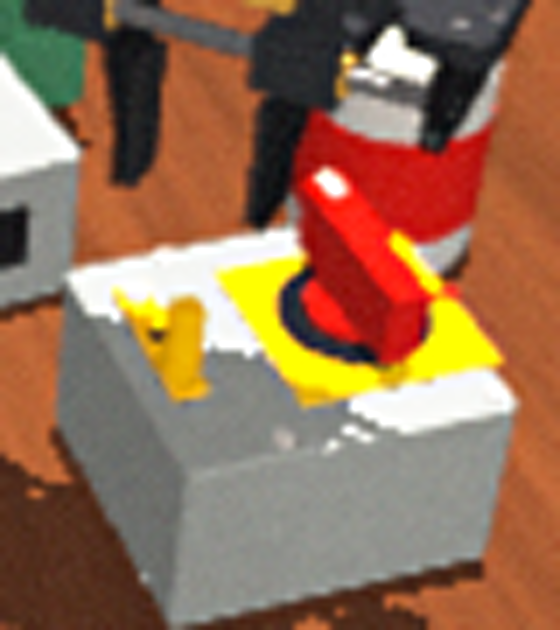

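The handle (crop (365,265)) now lies crosswise and the lug stands at (185,335). I lower and grip the lug.

Call:
{"fn": "carry_out", "kwargs": {
  "series": [
    [0, 0, 40, 0, 0, 0, -0.1],
    [0, 0, 60, 0, 0, 0, -0.1],
    [0, 0, 71, 0, 0, 0, -0.1],
    [0, 0, 71, 0, 0, 0, -0.1],
    [0, 0, 71, 0, 0, 0, -1],
    [0, 0, 71, 0, 0, 0, -1],
    [0, 0, 71, 0, 0, 0, -1],
    [0, 0, 71, 0, 0, 0, -1]
  ],
  "force": 20
}}

```text
time: 8.12
position: [0.6113, -0.1324, 0.0978]
tool_rot: [0.924, 0.383, -0.0, 0.0]
ft_force: [0.1, 0.3, 2.3]
grip_width: 0.0143
```

Run:
```python
from h import *
o=robot.get_obs();r=R.from_quat(o["tool_rot"]);p=o["position"];print(p,o["grip_width"])
for a in (15,30,45,60,75,90,97):
    th=np.radians(-90-a); L0=np.array([.611,-.1325,0]); c=np.array([.610,-.0885,0])
    L=c+.044*np.array([np.cos(th),np.sin(th),0]); print(a,(r.inv().apply(L-L0)*1000).round(1))
```

```text
[ 0.61125919 -0.13241952  0.09779195] 0.014313892511866088
15 [-7.7 -9.8 -0. ]
30 [-12.1 -20.5  -0. ]
45 [-13.5 -31.8  -0. ]
60 [-12.  -43.2  -0. ]
75 [ -7.6 -53.8  -0. ]
90 [ -0.6 -62.9  -0. ]
97 [  3.4 -66.5  -0. ]
```

Call:
{"fn": "carry_out", "kwargs": {
  "series": [
    [-7.5, -10, 0, 0, 0, 0, -1],
    [-12, -20.5, 0, 0, 0, 0, -1],
    [-13.5, -32, 0, 0, 0, 0, -1],
    [-12, -43, 0, 0, 0, 0, -1],
    [-7.5, -54, 0, 0, 0, 0, -1],
    [-0.5, -63, 0, 0, 0, 0, -1],
    [3, -66, 0, 0, 0, 0, -1],
    [3, -66, 0, 0, 0, 0, -1]
  ]
}}

```text
time: 9.12
position: [0.5669, -0.0896, 0.0981]
tool_rot: [0.923, 0.385, -0.002, 0.005]
ft_force: [-2.5, -17.3, -2.7]
grip_width: 0.0139
```

Run:
```python
from h import *
o=robot.get_obs();print(o["ft_force"],o["moment"],o["position"],o["grip_width"])
s=cam("side");crop(s,285,180,375,270,7,"pics/h3s.png")
```

```text
[ -2.49709009 -17.25860045  -2.7305011 ] [-2.95134231  0.57309961 -0.12498257] [ 0.56694832 -0.0896212   0.09805372] 0.013902436146841331
```

View pics/h3s.png

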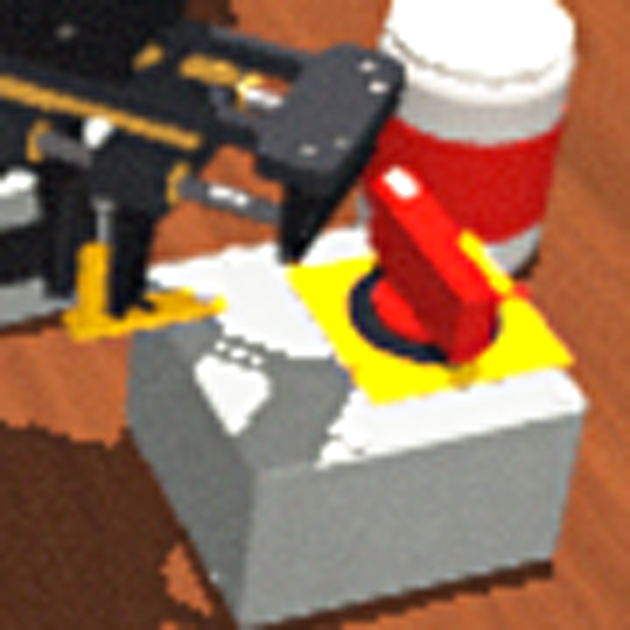

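The hasp is against its stop: 17 N of reaction, lug at (567,-90), sticking out towards the robot. I open the jaws, lift and work out the polisher axes and the press.

Call:
{"fn": "carry_out", "kwargs": {
  "series": [
    [0, 0, 0, 0, 0, 0, 0],
    [0, 0, 0, 0, 0, 0, 0],
    [0, 0, -40, 0, 0, 0, 0],
    [0, 0, -90, 0, 0, 0, -1]
  ]
}}

```text
time: 9.68
position: [0.5654, -0.0874, 0.1877]
tool_rot: [0.923, 0.385, -0.003, 0.004]
ft_force: [0.1, -0.4, -0.3]
grip_width: 0.0369
```

Run:
```python
from h import *
t=cam("top")
f=lambda x,y,z:(onz(t,135+x/5-.5,90+y/5-.5,z)*1000).round(1)
for z in(.085,.13): print(z,f(25,180,z),f(397,125,z),f(465,603,z),f(78,655,z))
print("console z75",f(428,252,.075),f(583,233,.075),f(622,478,.075),f(462,500,.075))
print("latch top .105",f(458,295,.105),f(487,292,.105),f(505,430,.105),f(478,433,.105))
b=tri(t,(245.4,159.8),cam("side"),(278.8,196.6))[0]; print(b)
go([.551,.0345,.15],7)
crop(t,230,90,345,175,7,"pics/h4.png")
```

```text
0.085 [665.4 346.5  85. ] [692.9 125.   85. ] [407.1  90.1  85. ] [383.  312.7  85. ]
0.13 [652.  334.9 130. ] [678.6 121.6 130. ] [403.2  87.9 130. ] [380.  302.4 130. ]
console z75 [617.4 108.5  75. ] [626.4  16.1  75. ] [478.7  -2.6  75. ] [468.2  91.1  75. ]
latch top .105 [583.7  89.7 105. ] [585.   72.9 105. ] [503.9  64.3 105. ] [502.6  79.8 105. ]
[0.55186234 0.0347524  0.09353474]
pos [ 0.5702 -0.0888  0.1934] yaw -44.7 shift [  74.2 -101.2   41.4] rot [  0.9   0.6 -51.7] q [-0.34  0.49  1.6  -0.01  1.04  0.44] t 9.775
```

View pics/h4.png

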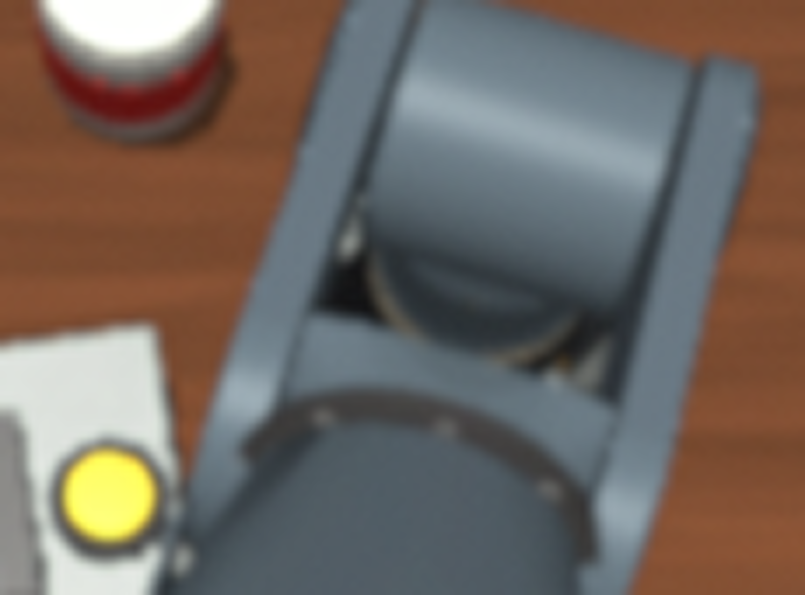

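Call:
{"fn": "carry_out", "kwargs": {
  "series": [
    [74, -101, 30, 1, 0.5, -52, -1],
    [74, -101, 30, 1, 0.5, -52, -1],
    [74, -101, 30, 1, 0.5, -52, -1],
    [74, -101, 30, 1, 0.5, -52, -1],
    [74, -101, 30, 1, 0.5, -52, -1],
    [74, -101, 30, 1, 0.5, -52, -1],
    [74, -101, 30, 1, 0.5, -52, -1]
  ]
}}

```text
time: 10.65
position: [0.5504, 0.0347, 0.1611]
tool_rot: [0.661, 0.75, -0.001, -0.001]
ft_force: [1.2, -0.7, -0.9]
grip_width: 0.0005
```

Run:
```python
from h import *
go([.5515,.0348,.0975],7); print(robot.get_obs()["grip_width"])
t=cam("top"); s=cam("side")
crop(t,230,80,345,165,6,"pics/h5.png");crop(s,230,150,375,270,5,"pics/h5s.png")
```

```text
pos [0.5504 0.0347 0.1611] yaw 7.2 shift [-0.   1.2 63.6] rot [-0.1  0.   0.2] q [-0.14  0.51  1.68 -0.    0.95 -0.26] t 10.65
0.0005235398097750779
```

View pics/h5.png

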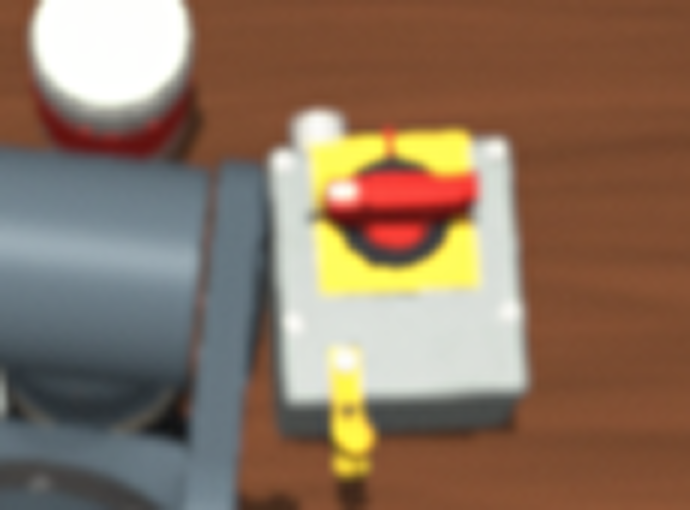

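View pics/h5s.png

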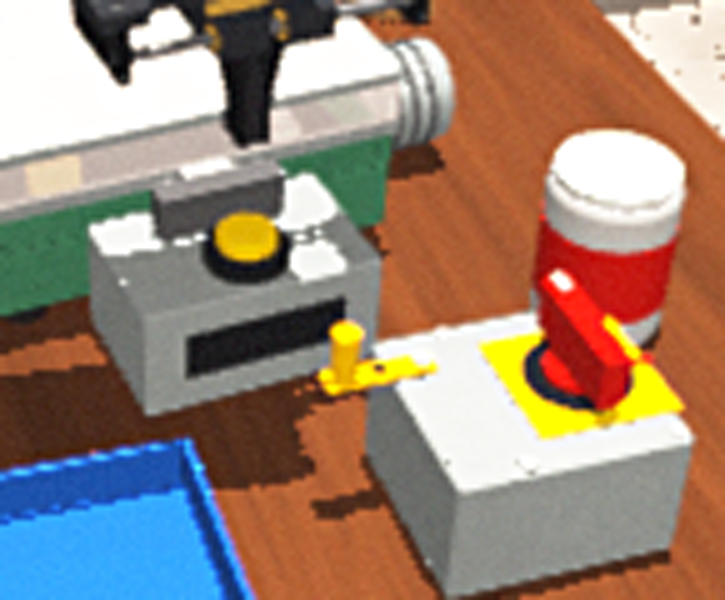

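The handle is crosswise ((400,195) in the top crop) and the hasp sticks out ((350,420)). Now I press the button.

Call:
{"fn": "carry_out", "kwargs": {
  "series": [
    [0, 1, 40, 0, 0, 0, -1],
    [0, 1, 58, 0, 0, 0, -1],
    [0, 1, 64, 0, 0, 0, -1],
    [0, 1, 67, 0, 0, 0, -1],
    [0, 1, 69, 0, 0, 0, -1],
    [0, 1, 70, 0, 0, 0, -1],
    [0, 1, 71, 0, 0, 0, -1],
    [0, 1, 71, 0, 0, 0, -1]
  ]
}}

```text
time: 11.75
position: [0.5516, 0.0346, 0.0913]
tool_rot: [0.661, 0.75, -0.001, -0.0]
ft_force: [-4.1, 0.5, 7.2]
grip_width: 0.0003
```

Call:
{"fn": "carry_out", "kwargs": {
  "series": [
    [0, 0, -20, 0, 0, 0, -1],
    [0, 0, -80, 0, 0, 0, -1],
    [0, 0, -130, 0, 0, 0, -1],
    [20, 0, -150, 0, 0, 0, 0],
    [80, 0, -150, 0, 0, 0, 0.2],
    [140, 0, -150, 0, 0, 0, 0.2],
    [200, 0, -150, 0, 0, 0, 0.2],
    [200, 0, -150, 0, 0, 0, 0.2]
  ]
}}

```text
time: 12.75
position: [0.5262, 0.2372, 0.2415]
tool_rot: [0.659, 0.752, 0.001, 0.0]
ft_force: [0.1, -1.4, -0.8]
grip_width: 0.0428
```

Run:
```python
from h import *
print(robot.get_obs()["position"])
t=cam("top"); s=cam("side")
for n,c in(("top",t),("side",s)): cv2.imwrite(f"pics/l_{n}.png",cv2.resize(c["pixels"][:,:,::-1],(800,600),interpolation=cv2.INTER_CUBIC))
```

```text
[0.52621149 0.23721061 0.24149542]
```

View pics/l_top.png

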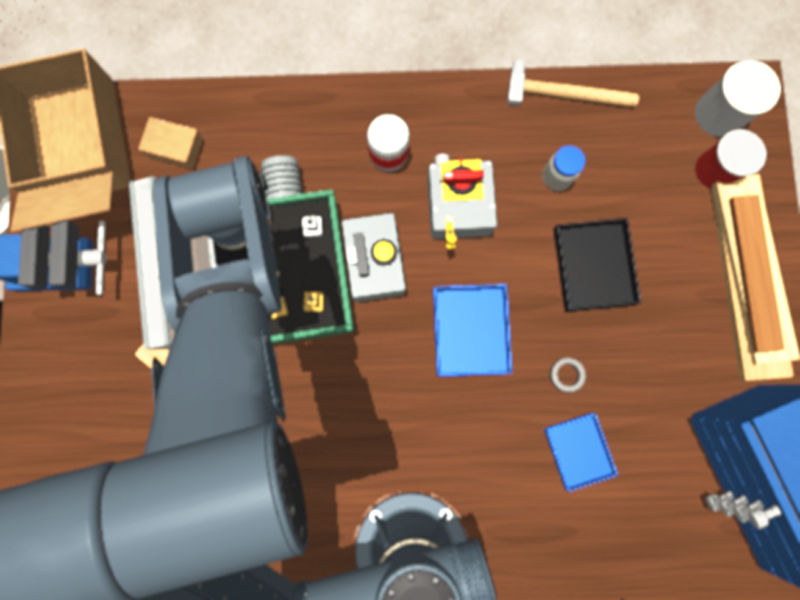

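View pics/l_side.png

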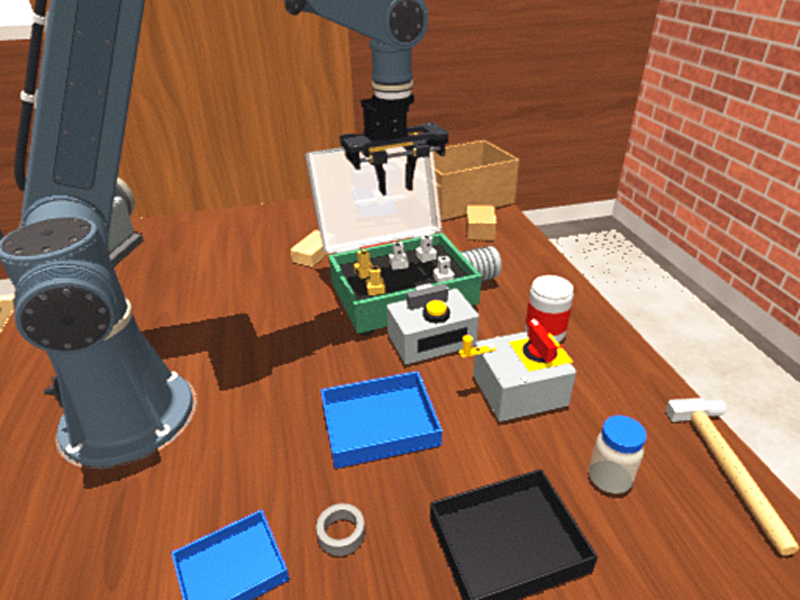

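The lid stands open at (150,260) in the top picture. The trough holds 2 brass ((275,308), (313,300)) and 3 steel pieces (one visible at (312,226)). I move clear for an unobstructed view.

Call:
{"fn": "carry_out", "kwargs": {
  "series": [
    [-250, 60, 0, 0, 0, 0, 0.2],
    [-250, 60, 0, 0, 0, 0, 0.2],
    [-250, 60, 0, 0, 0, 0, 0.2],
    [-250, 60, 0, 0, 0, 0, 0.2],
    [-250, 60, 0, 0, 0, 0, 0.2]
  ]
}}

```text
time: 13.48
position: [0.6201, -0.0135, 0.2415]
tool_rot: [0.663, 0.748, -0.0, 0.002]
ft_force: [-0.2, 0.9, 0.3]
grip_width: 0.0524
```

Run:
```python
from h import *
print(robot.get_obs()["position"])
t=cam("top"); s=cam("side")
crop(t,130,105,235,225,5,"pics/tr1.png");crop(s,195,130,325,215,6,"pics/tr1s.png");crop(t,265,125,420,250,5,"pics/trays1.png")
```

```text
[ 0.62011987 -0.0135438   0.24151267]
```

View pics/tr1.png

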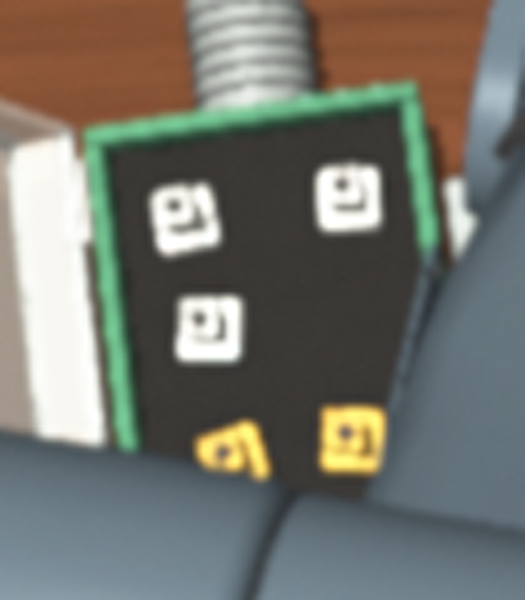

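View pics/tr1s.png

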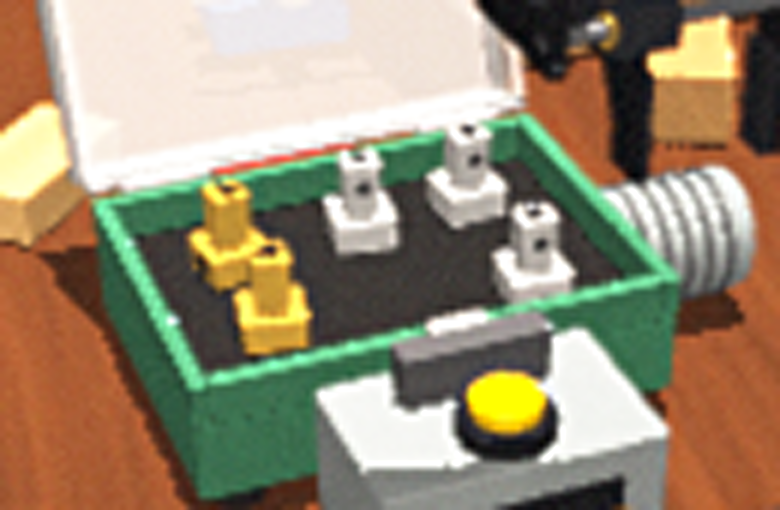

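View pics/trays1.png

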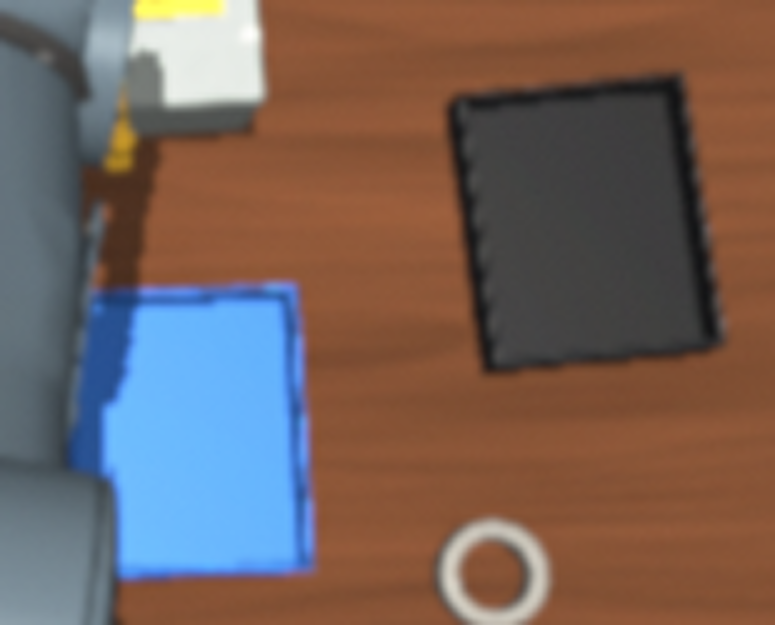

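The crop shows steel pieces at (186,219), (348,198) and (210,328), with neck-top holes at (177,203), (345,185) and (200,320), and two brass at (235,450) and (352,440). Now the neck tops by two views, the yaw from the foot outlines, and the black tray.

Run:
```python
from h import *
t=cam("top"); s=cam("side")
T=lambda u,v:(130+u/5-.5,105+v/5-.5); S=lambda u,v:(195+u/6-.5,130+v/6-.5)
for n,a,b in(("A",(177,203),(470,129)),("B",(200,320),(358,157)),("C",(346,185),(535,212)),("L",(235,435),(226,189)),("Rr",(347,433),(268,252))):
    X,g=tri(t,T(*a),s,S(*b)); print(n,(X*1000).round(1),round(g*1000,1),"onz112",(onz(t,*T(*a),.112)*1000).round(1), "side",(onz(s,*S(*b),.112)*1000).round(1))
# yaw
g=t["pixels"]; m=cv2.inRange(g,(150,150,150),(255,255,255)); 
for ce,st,b in blobs(m,60):
    if 155<ce[0]<215 and 135<ce[1]<200:
        pts=np.argwhere(b)[:,::-1]; W=np.array([onz(t,u,v,.08)[:2]*1000 for u,v in pts],np.float32); r=cv2.minAreaRect(W); print(ce.round(1),st,np.round(r[0],1),np.round(r[1],1),round(r[2],1))
o=lambda u,v:(onz(t,265+u/5-.5,125+v/5-.5,.035)*1000).round(1)
cs=[o(450,98),o(682,76),o(722,345),o(487,371)]; print("black",cs,np.mean(cs,0))
```

```text
A [598.1 264.8 114.6] 3.5 onz112 [597.  265.5 112. ] side [601.3 269.7 112. ]
B [529.8 251.6 114.1] 4.1 onz112 [528.1 252.2 112. ] side [532.7 255.6 112. ]
C [606.1 167.4 114.5] 3.6 onz112 [604.9 168.  112. ] side [609.4 171.8 112. ]
L [457.4 231.5 117.6] 6.3 onz112 [461.3 232.2 112. ] side [455.6 240.7 112. ]
Rr [462.4 168.4 113.3] 3.7 onz112 [460.7 168.7 112. ] side [464.7 170.7 112. ]
[199.1 144. ] [193 138  13  13 154] [605.4 170.8] [35.6 36.8] 89.4
[166.3 148.2] [160 142  14  14 149] [596.1 267.3] [39.9 37. ] 11.0
[171.3 170.2] [165 164  13  13 149] [529.6 253.3] [35.5 35.7] 88.5
black [array([ 603. , -299.1,   35. ]), array([ 612.8, -441.2,   35. ]), array([ 447. , -451.8,   35. ]), array([ 435.1, -310.5,   35. ])] [ 524.475 -375.65    35.   ]
```

Run:
```python
from h import *
go([.6065,.1695,.14],0)
```

```text
pos [ 0.6176 -0.0066  0.2414] yaw 7.3 shift [176.1  11.5 101.3] rot [-0.   0.   7.3] q [-0.19  0.5   1.43 -0.    1.21 -0.32] t 13.675
```

Call:
{"fn": "carry_out", "kwargs": {
  "series": [
    [60, 4, 30, 0, 0, 7, 0.1],
    [120, 8, 50, 0, 0, 7, 0.1],
    [176, 11, 70, 0, 0, 7, 0.1],
    [176, 11, 100, 0, 0, 7, 0.1],
    [176, 11, 100, 0, 0, 7, 0.1],
    [176, 11, 100, 0, 0, 7, 0.1]
  ]
}}

```text
time: 14.42
position: [0.6063, 0.1697, 0.1423]
tool_rot: [0.705, 0.709, 0.0, 0.0]
ft_force: [0.3, -0.6, 0.7]
grip_width: 0.0479
```

Run:
```python
from h import *
go([.6065,.1695,.085],0)
s=cam("side");crop(s,195,130,325,215,6,"pics/c1s.png")
```

```text
pos [0.6063 0.1697 0.1423] yaw 0.3 shift [-0.2  0.2 57.3] rot [0.  0.  0.3] q [ 0.1   0.63  1.49 -0.    1.02  0.09] t 14.425
```

View pics/c1s.png

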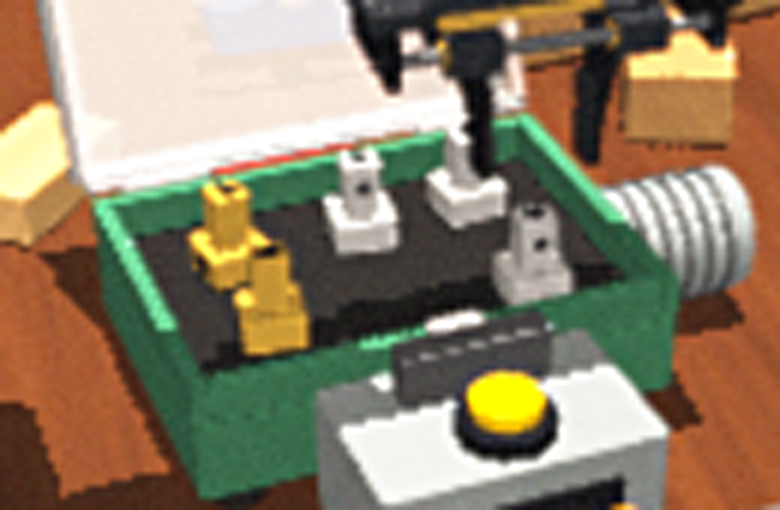

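The open fingers, at (482,160) and (592,150), straddle the near steel neck at (535,225). I descend and grip.

Call:
{"fn": "carry_out", "kwargs": {
  "series": [
    [0, 0, 35, 0, 0, 0, 0.1],
    [0, 0, 52, 0, 0, 0, 0.1],
    [0, 0, 57, 0, 0, 0, 0.1],
    [0, 0, 57, 0, 0, 0, -1],
    [0, 0, 57, 0, 0, 0, -1],
    [0, 0, 57, 0, 0, 0, -1],
    [0, 0, 57, 0, 0, 0, -1]
  ],
  "force": 30
}}

```text
time: 15.35
position: [0.6075, 0.1694, 0.0865]
tool_rot: [0.705, 0.709, 0.001, 0.001]
ft_force: [-0.5, 0.3, 1.8]
grip_width: 0.0195
```

Call:
{"fn": "carry_out", "kwargs": {
  "series": [
    [0, 0, -20, 0, 0, 0, -1],
    [0, 0, -60, 0, 0, 0, -1],
    [0, 0, -110, 0, 0, 0, -1],
    [0, 0, -130, 0, 0, 0, -1],
    [0, 0, -130, 0, 0, 0, -1]
  ]
}}

```text
time: 15.98
position: [0.6079, 0.1696, 0.2183]
tool_rot: [0.705, 0.709, 0.003, 0.002]
ft_force: [0.1, -0.1, -2.5]
grip_width: 0.0202
```

Run:
```python
from h import *
# black tray slots, tray x dir
ex=np.array([603-435.1,-299.1+310.5]);ex/=np.linalg.norm(ex);ey=np.array([-ex[1],ex[0]]);c=np.array([524.5,-375.6])
for a,b in((50,-35),(0,35),(-50,-35)): print((c+a*ex+b*ey).round(1))
print(np.degrees(np.arctan2(ex[1],ex[0])))
P=(c+50*ex-35*ey)/1000
go([P[0],P[1],.2],4)
o=robot.get_obs();print(o["grip_width"],o["ft_force"])
```

```text
[ 576.8 -407.1]
[ 522.1 -340.7]
[ 477.  -413.9]
3.8842818889546193
pos [0.6079 0.1696 0.2183] yaw 0.3 shift [-576.5  -34.4   17.8] rot [ 0.4 -0.  -3.7] q [ 0.1   0.54  1.43 -0.    1.17  0.09] t 15.975
0.02015374513462987 [ 0.13732636 -0.11319989 -2.53746396]
```

Call:
{"fn": "carry_out", "kwargs": {
  "series": [
    [-50, -3, 0, 0, 0, -1, -1],
    [-110, -7, 0, 0, 0, -2, -1],
    [-170, -10, 0, 0, 0, -3, -1],
    [-230, -14, 0, 0.4, 0, -4, -1],
    [-290, -17, 0, 0.4, 0, -4, -1],
    [-350, -21, 0, 0.4, 0, -4, -1],
    [-410, -24, 0, 0.4, 0, -4, -1],
    [-470, -28, 0, 0.4, 0, -4, -1]
  ]
}}

```text
time: 16.98
position: [0.5811, -0.3017, 0.2154]
tool_rot: [0.68, 0.733, 0.0, -0.002]
ft_force: [0.6, -0.8, -1.7]
grip_width: 0.0199
```

Run:
```python
from h import *
go([.5768,-.407,.10],4); print(robot.get_obs()["grip_width"])
```

```text
pos [ 0.5811 -0.3017  0.2154] yaw 4.3 shift [-105.   -11.9  115.1] rot [-0.1 -0.2  0.3] q [-0.65  0.58  1.36  0.    1.21 -0.72] t 16.975
0.019863382640605703
```

Call:
{"fn": "carry_out", "kwargs": {
  "series": [
    [-55, -6, 0, 0, 0, 0, -1],
    [-105, -12, 20, 0, 0, 0, -1],
    [-105, -12, 60, 0, 0, 0, -1],
    [-105, -12, 100, 0, 0, 0, -1],
    [-105, -12, 115, 0, 0, 0, -1],
    [-105, -12, 115, 0, 0, 0, -1]
  ]
}}

```text
time: 17.73
position: [0.5758, -0.4059, 0.0979]
tool_rot: [0.68, 0.733, 0.0, -0.004]
ft_force: [0.2, -0.1, -0.8]
grip_width: 0.0199
```

Run:
```python
from h import *
go([.5768,-.407,.0305],4); print(robot.get_obs()["grip_width"])
s=cam("side");crop(s,265,250,400,384,5,"pics/p1s.png")
```

```text
pos [ 0.5758 -0.4059  0.0979] yaw 4.3 shift [-1.6  1.3 67.3] rot [-0.3 -0.4  0.3] q [-0.77  0.78  1.3   0.    1.07 -0.85] t 17.725
0.019928098380420183
```

View pics/p1s.png

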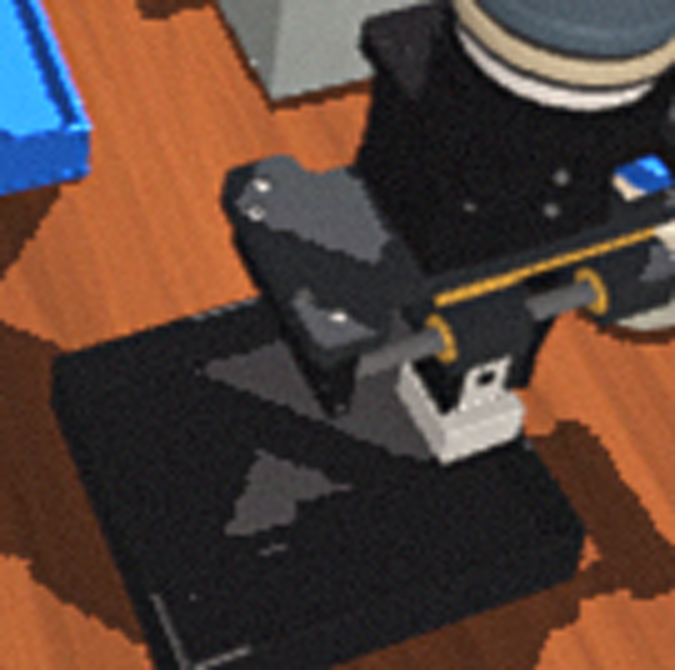

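The steel piece hangs over the tray's far-right part. Before lowering I check that the gripper's body clears the jar.

Run:
```python
from h import *
t=cam("top"); print(onz(t,363.9,102.5,.1)); print(onz(t,388/800*512,132/600*384,.11))
```

```text
[ 0.71209394 -0.31787355  0.1       ]
[0.77363801 0.02041792 0.11      ]
```

Call:
{"fn": "carry_out", "kwargs": {
  "series": [
    [-1, 1, 35, -0.3, -0.4, 0, -1],
    [-1, 1, 55, -0.3, -0.4, 0, -1],
    [-1, 1, 63, -0.3, -0.4, 0, -1],
    [-1, 1, 66.5, -0.3, -0.4, 0, -1],
    [-1, 1, 67.5, -0.3, -0.4, 0, -1],
    [-1, 1, 67.5, -0.3, -0.4, 0, -1]
  ]
}}

```text
time: 18.58
position: [0.579, -0.4087, 0.0345]
tool_rot: [0.68, 0.733, -0.0, 0.004]
ft_force: [0.0, -0.2, -2.6]
grip_width: 0.0201
```

Call:
{"fn": "carry_out", "kwargs": {
  "series": [
    [0, 0, 2, 0, 0, 0, -1],
    [0, 0, 4, 0, 0, 0, -1],
    [0, 0, 4, 0, 0, 0, -1]
  ]
}}

```text
time: 18.95
position: [0.5793, -0.4089, 0.0306]
tool_rot: [0.68, 0.733, -0.0, 0.004]
ft_force: [0.9, 0.2, -1.4]
grip_width: 0.0201
```

Call:
{"fn": "carry_out", "kwargs": {
  "series": [
    [0, 0, 1.5, 0, 0, 0, -1],
    [0, 0, 1.5, 0, 0, 0, -1],
    [0, 0, 1.5, 0, 0, 0, -0.2],
    [0, 0, 1.5, 0, 0, 0, 0],
    [0, 0, 1.5, 0, 0, 0, 0.1],
    [0, 0, -30, 0, 0, 0, 0.1],
    [0, 0, -90, 0, 0, 0, 0.1],
    [0, 0, -150, 0, 0, 0, 0.1]
  ]
}}

```text
time: 19.95
position: [0.578, -0.4077, 0.1813]
tool_rot: [0.68, 0.733, -0.0, 0.004]
ft_force: [0.1, -0.7, 0.2]
grip_width: 0.048
```

Run:
```python
from h import *
go([.599,.266,.2],10)
t=cam("top");s=cam("side");crop(s,265,250,400,384,5,"pics/p2s.png");crop(t,130,105,260,225,5,"pics/p2.png")
```

```text
pos [ 0.578  -0.4077  0.1813] yaw 4.3 shift [670.1  71.7 -22.3] rot [ 0.2  0.4 -5.7] q [-0.77  0.68  1.25 -0.    1.2  -0.85] t 19.95
```

View pics/p2s.png

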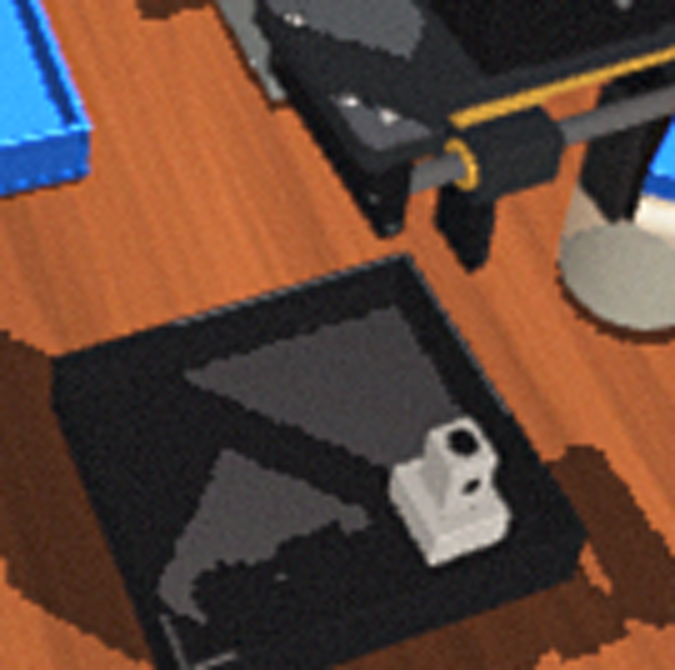

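View pics/p2.png

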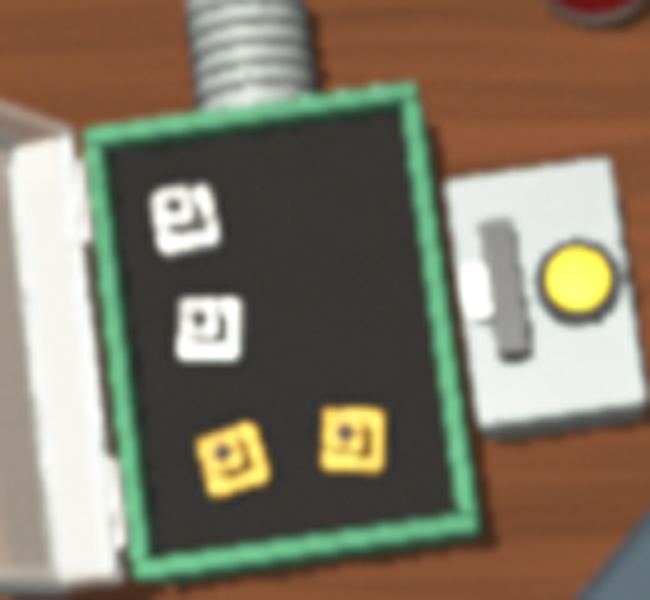

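The first steel stands upright on the black floor at (450,490). The remaining pieces are in place; I measure the brass ones in this clear view.

Run:
```python
from h import *
t=cam("top"); s=cam("side")
hsv=cv2.cvtColor(t["pixels"],cv2.COLOR_RGB2HSV)
m=cv2.inRange(hsv,(12,60,90),(32,255,255))|cv2.inRange(t["pixels"],(150,150,150),(255,255,255)); m=cv2.morphologyEx(m,cv2.MORPH_CLOSE,np.ones((3,3)))
for ce,st,b in blobs(m,60):
    if 155<ce[0]<215 and 135<ce[1]<212:
        pts=np.argwhere(b)[:,::-1]; W=np.array([onz(t,u,v,.08)[:2]*1000 for u,v in pts],np.float32); r=cv2.minAreaRect(W); print(ce.round(1),st,np.round(r[0],1),np.round(r[1],1),round(r[2],1))
T=lambda u,v:(130+u/5-.5,105+v/5-.5)
for a in((177,203),(200,320),(230,453),(347,433)): print((onz(t,*T(*a),.112)*1000).round(1))
```

```text
[166.3 148.2] [160 142  14  14 161] [596.1 267.3] [39.9 37. ] 11.0
[171.4 170.2] [165 164  13  13 157] [529.6 253.3] [35.5 35.7] 88.5
[200.3 192.6] [193 186  15  14 195] [460.9 169. ] [40.8 38.1] 88.5
[176.3 196.6] [169 189  16  16 200] [451.2 238.5] [41.9 41.8] 17.1
[597.  265.5 112. ]
[528.1 252.2 112. ]
[451.1 235.1 112. ]
[460.7 168.7 112. ]
```

Call:
{"fn": "carry_out", "kwargs": {
  "series": [
    [60, 7, -30, 0, 0, 0, 0.1],
    [120, 14, -30, 0, 0, 0, 0.1],
    [180, 20, -30, 0, 0, 0, 0.1],
    [240, 26, -30, 0, 0, 0, 0.1],
    [300, 33, -30, 0, 0, 0, 0.1],
    [360, 40, -30, 0, 0, 0, 0.1],
    [420, 45, -30, 0, 0, 0, 0.1],
    [480, 52, -30, 0, 0, 0, 0.1]
  ]
}}

```text
time: 21.15
position: [0.5927, 0.0762, 0.2059]
tool_rot: [0.68, 0.733, -0.002, 0.005]
ft_force: [-0.0, -0.8, -0.2]
grip_width: 0.0478
```

Run:
```python
from h import *
go([.599,.266,.14],10)
```

```text
pos [0.5927 0.0762 0.2059] yaw 4.3 shift [189.4  20.3  64.2] rot [ 0.2  0.6 -5.7] q [-0.05  0.51  1.52 -0.01  1.11 -0.13] t 21.15
```

Call:
{"fn": "carry_out", "kwargs": {
  "series": [
    [60, 7, 0, 0, 0, -5, 0.1],
    [120, 14, 10, 0.2, 0.6, -6, 0.1],
    [170, 19, 20, 0.2, 0.6, -6, 0.1],
    [189, 20, 50, 0.2, 0.6, -6, 0.1],
    [189, 20, 64, 0.2, 0.6, -6, 0.1],
    [189, 20, 64, 0.2, 0.6, -6, 0.1]
  ]
}}

```text
time: 21.9
position: [0.597, 0.2642, 0.1376]
tool_rot: [0.641, 0.768, -0.002, -0.002]
ft_force: [0.4, -0.3, -0.0]
grip_width: 0.0477
```

Run:
```python
from h import *
go([.599,.266,.086],10)
s=cam("side");crop(s,195,130,325,215,6,"pics/a1s.png")
```

```text
pos [0.597  0.2642 0.1376] yaw 10.3 shift [ 1.4  2.6 51.6] rot [-0.4  0.   0.3] q [0.25 0.66 1.43 0.   1.06 0.07] t 21.9
```

View pics/a1s.png

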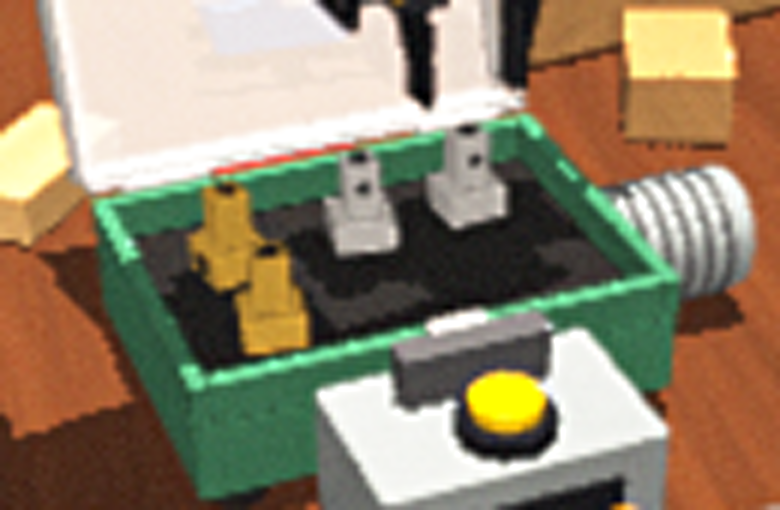

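The fingers at (425,80) and (515,70) straddle the far steel (467,175). I descend, grip and lift.

Call:
{"fn": "carry_out", "kwargs": {
  "series": [
    [1, 2, 30, 0, 0, 0, 0.1],
    [1, 2, 46, 0, 0, 0, 0.1],
    [1, 2, 51, 0, 0, 0, 0.1],
    [1, 2, 51, 0, 0, 0, -1],
    [1, 2, 51, 0, 0, 0, -1],
    [1, 2, 51, 0, 0, 0, -1],
    [1, 2, 51, 0, 0, 0, -1]
  ]
}}

```text
time: 22.82
position: [0.5998, 0.2657, 0.0887]
tool_rot: [0.641, 0.767, -0.001, -0.001]
ft_force: [-0.5, 0.4, 2.3]
grip_width: 0.0194
```

Call:
{"fn": "carry_out", "kwargs": {
  "series": [
    [0, 0, -20, 0, 0, 0, -1],
    [0, 0, -60, 0, 0, 0, -1],
    [0, 0, -110, 0, 0, 0, -1],
    [0, 0, -130, 0, 0, 0, -1],
    [0, 0, -130, 0, 0, 0, -1]
  ]
}}

```text
time: 23.45
position: [0.6011, 0.266, 0.2205]
tool_rot: [0.641, 0.768, 0.001, 0.0]
ft_force: [0.2, 0.7, -3.5]
grip_width: 0.0194
```

Run:
```python
from h import *
go([.522,-.341,.2],4); print(robot.get_obs()["grip_width"])
```

```text
pos [0.6011 0.266  0.2205] yaw 10.3 shift [-583.2 -186.    19.9] rot [ 0.1 -0.   6.3] q [0.25 0.57 1.35 0.   1.22 0.07] t 23.45
0.019400559070891724
```

Call:
{"fn": "carry_out", "kwargs": {
  "series": [
    [-50, -16, 0, 0, 0, 1, -1],
    [-110, -35, 0, 0, 0, 2, -1],
    [-170, -54, 0, 0, 0, 3, -1],
    [-230, -73, 0, 0, 0, 4, -1],
    [-288, -92, 0, 0, 0, 5, -1],
    [-345, -110, 0, 0, 0, 6, -1],
    [-402, -128, 0, 0, 0, 6, -1],
    [-460, -147, 0, 0, 0, 6, -1]
  ]
}}

```text
time: 24.45
position: [0.5369, -0.2139, 0.2179]
tool_rot: [0.68, 0.733, 0.0, -0.002]
ft_force: [1.4, -0.0, -2.4]
grip_width: 0.0197
```

Run:
```python
from h import *
go([.522,-.341,.1],4); print(robot.get_obs()["grip_width"])
```

```text
pos [ 0.5369 -0.2139  0.2179] yaw 4.3 shift [-126.   -24.1  117.5] rot [-0.1 -0.2  0.3] q [-0.57  0.47  1.56  0.    1.12 -0.65] t 24.45
0.01965382884320845
```

Call:
{"fn": "carry_out", "kwargs": {
  "series": [
    [-55, -11, 0, 0, 0, 0, -1],
    [-110, -21, 10, 0, 0, 0, -1],
    [-126, -24, 50, 0, 0, 0, -1],
    [-126, -24, 95, 0, 0, 0, -1],
    [-126, -24, 117, 0, 0, 0, -1],
    [-126, -24, 117, 0, 0, 0, -1]
  ]
}}

```text
time: 25.2
position: [0.5196, -0.3389, 0.0965]
tool_rot: [0.68, 0.733, 0.0, -0.006]
ft_force: [0.3, -0.3, -1.8]
grip_width: 0.0198
```

Run:
```python
from h import *
go([.522,-.341,.0325],4); print(robot.get_obs()["grip_width"])
```

```text
pos [ 0.5196 -0.3389  0.0965] yaw 4.2 shift [-2.9  2.7 64. ] rot [-0.4 -0.6  0.2] q [-0.76  0.68  1.54  0.    0.93 -0.83] t 25.2
0.019799026395615975
```

Call:
{"fn": "carry_out", "kwargs": {
  "series": [
    [-2, 2, 35, -0.4, -0.6, 0, -1],
    [-2, 2, 55, -0.4, -0.6, 0, -1],
    [-2, 2, 61, -0.4, -0.6, 0, -1],
    [-2, 2, 64, -0.4, -0.6, 0, -1],
    [-2, 2, 64, -0.4, -0.6, 0, -1],
    [-2, 2, 64, -0.4, -0.6, 0, -1]
  ]
}}

```text
time: 25.95
position: [0.5218, -0.3407, 0.0335]
tool_rot: [0.68, 0.733, -0.001, 0.001]
ft_force: [-0.4, 0.8, -1.2]
grip_width: 0.0194
```

Call:
{"fn": "carry_out", "kwargs": {
  "series": [
    [0, 0, 1.5, 0, 0, 0, -1],
    [0, 0, 1.5, 0, 0, 0, -1],
    [0, 0, 1.5, 0, 0, 0, -0.2],
    [0, 0, 1.5, 0, 0, 0, 0],
    [0, 0, 1.5, 0, 0, 0, 0.1],
    [0, 0, -30, 0, 0, 0, 0.1],
    [0, 0, -90, 0, 0, 0, 0.1],
    [0, 0, -160, 0, 0, 0, 0.1]
  ]
}}

```text
time: 26.95
position: [0.5212, -0.34, 0.1869]
tool_rot: [0.68, 0.733, -0.001, -0.0]
ft_force: [0.7, -1.3, 0.2]
grip_width: 0.0474
```

Run:
```python
from h import *
go([.5305,.2535,.2],0)
t=cam("top");s=cam("side");crop(s,265,250,400,384,5,"pics/p3s.png");crop(t,130,105,260,225,5,"pics/p3.png")
```

```text
pos [ 0.5212 -0.34    0.1869] yaw 4.2 shift [591.2  53.2 -13.6] rot [-0.   0.   4.2] q [-0.76  0.56  1.48 -0.    1.1  -0.83] t 26.95
```

View pics/p3s.png

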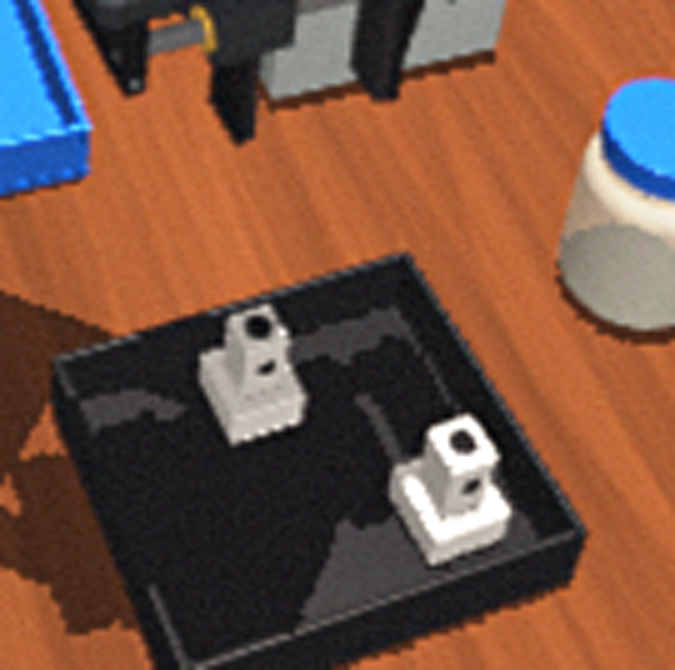

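View pics/p3.png

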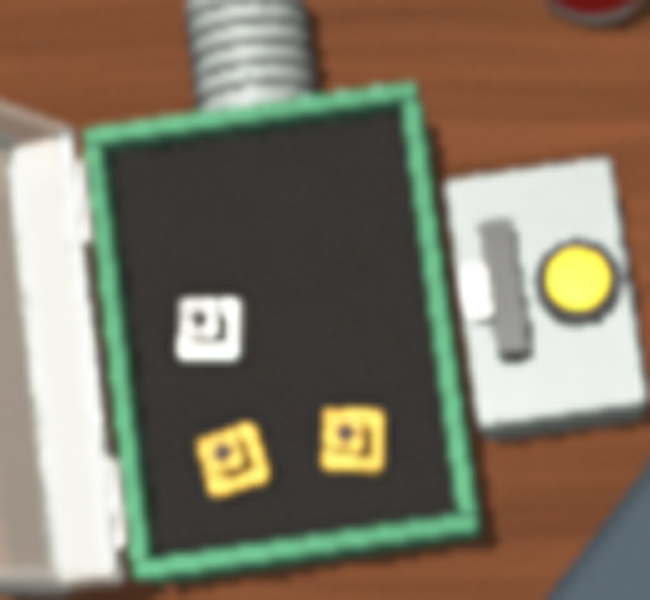

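Two steels stand in the black tray at (250,380) and (450,490), and the rest of the trough is unmoved. The third steel is next.

Call:
{"fn": "carry_out", "kwargs": {
  "series": [
    [60, 5, -20, 0, 0, 0, 0.1],
    [120, 11, -20, 0, 0, 1, 0.1],
    [180, 16, -20, 0, 0, 2, 0.1],
    [240, 21, -20, 0, 0, 3, 0.1],
    [300, 27, -20, 0, 0, 4, 0.1],
    [360, 32, -20, 0, 0, 4, 0.1],
    [420, 38, -20, 0, 0, 4, 0.1],
    [480, 43, -20, 0, 0, 4, 0.1]
  ]
}}

```text
time: 28.05
position: [0.5321, 0.1402, 0.2072]
tool_rot: [0.705, 0.709, -0.0, 0.009]
ft_force: [0.7, -0.9, 0.0]
grip_width: 0.0477
```

Run:
```python
from h import *
go([.5305,.2535,.14],0)
```

```text
pos [0.5321 0.1402 0.2072] yaw 0.3 shift [114.1  -1.9  65.7] rot [0.7 0.8 0.3] q [ 0.06  0.44  1.64 -0.02  1.04  0.07] t 28.05
```

Call:
{"fn": "carry_out", "kwargs": {
  "series": [
    [60, -1, 0, 0.7, 0.8, 0, 0.1],
    [105, -2, 20, 0.7, 0.8, 0, 0.1],
    [114, -2, 50, 0.7, 0.8, 0, 0.1],
    [114, -2, 65, 0.7, 0.8, 0, 0.1],
    [114, -2, 65, 0.7, 0.8, 0, 0.1]
  ]
}}

```text
time: 28.68
position: [0.5294, 0.2524, 0.1393]
tool_rot: [0.706, 0.709, -0.001, -0.001]
ft_force: [0.0, -0.3, -0.2]
grip_width: 0.048
```

Run:
```python
from h import *
go([.5305,.2535,.086],0)
s=cam("side");crop(s,195,130,325,215,6,"pics/b1s.png")
```

```text
pos [0.5294 0.2524 0.1393] yaw 0.2 shift [ 1.1  1.2 53.2] rot [-0.2  0.   0.2] q [0.25 0.58 1.61 0.   0.96 0.25] t 28.675
```

View pics/b1s.png

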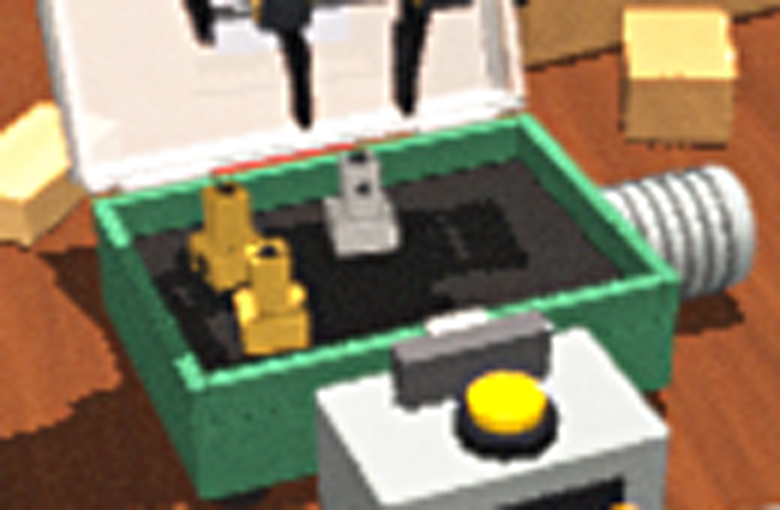

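The fingers at (303,110) and (405,100) bracket the steel neck (358,175).

Call:
{"fn": "carry_out", "kwargs": {
  "series": [
    [1, 1, 30, 0, 0, 0, 0.1],
    [1, 1, 47, 0, 0, 0, 0.1],
    [1, 1, 53, 0, 0, 0, 0.1],
    [1, 1, 53, 0, 0, 0, -1],
    [1, 1, 53, 0, 0, 0, -1],
    [1, 1, 53, 0, 0, 0, -1],
    [1, 1, 53, 0, 0, 0, -1]
  ]
}}

```text
time: 29.6
position: [0.5318, 0.2536, 0.088]
tool_rot: [0.706, 0.708, 0.0, -0.0]
ft_force: [0.2, -0.2, 2.5]
grip_width: 0.02
```

Call:
{"fn": "carry_out", "kwargs": {
  "series": [
    [0, 0, -20, 0, 0, 0, -1],
    [0, 0, -60, 0, 0, 0, -1],
    [0, 0, -110, 0, 0, 0, -1],
    [0, 0, -130, 0, 0, 0, -1],
    [0, 0, -130, 0, 0, 0, -1]
  ]
}}

```text
time: 30.22
position: [0.5326, 0.2539, 0.2197]
tool_rot: [0.706, 0.708, 0.002, 0.001]
ft_force: [0.2, -0.5, -2.1]
grip_width: 0.0197
```

Run:
```python
from h import *
go([.477,-.414,.2],4); print(robot.get_obs()["grip_width"])
```

```text
pos [0.5326 0.2539 0.2197] yaw 0.2 shift [-667.7  -58.2   18.5] rot [ 0.2 -0.1 -3.8] q [0.26 0.48 1.53 0.   1.13 0.25] t 30.225
0.019743834186142013
```

Call:
{"fn": "carry_out", "kwargs": {
  "series": [
    [-50, -4, 0, 0, 0, -1, -1],
    [-110, -10, 0, 0, 0, -2, -1],
    [-170, -15, 0, 0, 0, -3, -1],
    [-230, -20, 0, 0, 0, -4, -1],
    [-290, -25, 0, 0, 0, -4, -1],
    [-350, -31, 0, 0, 0, -4, -1],
    [-410, -36, 0, 0, 0, -4, -1],
    [-470, -41, 0, 0, 0, -4, -1]
  ]
}}

```text
time: 31.22
position: [0.492, -0.2174, 0.217]
tool_rot: [0.681, 0.733, 0.002, -0.001]
ft_force: [-0.1, -0.1, -1.6]
grip_width: 0.0198
```

Run:
```python
from h import *
go([.477,-.414,.11],4); print(robot.get_obs()["grip_width"])
```

```text
pos [ 0.492  -0.2174  0.217 ] yaw 4.2 shift [-195.4  -29.5  106.2] rot [ 0.1 -0.2  0.2] q [-0.63  0.42  1.66  0.    1.07 -0.7 ] t 31.225
0.01982884845457149
```

Call:
{"fn": "carry_out", "kwargs": {
  "series": [
    [-55, -8, 0, 0, 0, 0, -1],
    [-115, -17, 0, 0, 0, 0, -1],
    [-170, -26, 0, 0, 0, 0, -1],
    [-195, -29, 30, 0, 0, 0, -1],
    [-195, -29, 80, 0, 0, 0, -1],
    [-195, -29, 106, 0, 0, 0, -1],
    [-195, -29, 106, 0, 0, 0, -1]
  ]
}}

```text
time: 32.1
position: [0.4751, -0.411, 0.1057]
tool_rot: [0.681, 0.732, 0.002, -0.006]
ft_force: [0.2, 0.2, -2.1]
grip_width: 0.0198
```

Run:
```python
from h import *
go([.477,-.414,.032],4); print(robot.get_obs()["grip_width"])
```

```text
pos [ 0.4751 -0.411   0.1057] yaw 4.2 shift [-4.   2.  73.7] rot [-0.2 -0.7  0.2] q [-0.89  0.68  1.51  0.    0.96 -0.97] t 32.1
0.01984248545648728
```

Call:
{"fn": "carry_out", "kwargs": {
  "series": [
    [-2, 1, 35, -0.2, -0.6, 0, -1],
    [-2, 1, 60, -0.2, -0.6, 0, -1],
    [-2, 1, 70, -0.2, -0.6, 0, -1],
    [-2, 1, 74, -0.2, -0.6, 0, -1],
    [-2, 1, 74, -0.2, -0.6, 0, -1],
    [-2, 1, 74, -0.2, -0.6, 0, -1]
  ]
}}

```text
time: 32.85
position: [0.4764, -0.4127, 0.0328]
tool_rot: [0.681, 0.732, 0.0, 0.0]
ft_force: [0.5, -0.5, -1.5]
grip_width: 0.02
```

Call:
{"fn": "carry_out", "kwargs": {
  "series": [
    [0, 0, 1.5, 0, 0, 0, -1],
    [0, 0, 1.5, 0, 0, 0, -1],
    [0, 0, 1.5, 0, 0, 0, -0.2],
    [0, 0, 1.5, 0, 0, 0, 0],
    [0, 0, 1.5, 0, 0, 0, 0.1],
    [0, 0, -30, 0, 0, 0, 0.1],
    [0, 0, -90, 0, 0, 0, 0.1],
    [0, 0, -160, 0, 0, 0, 0.1]
  ]
}}

```text
time: 33.85
position: [0.4758, -0.4122, 0.1862]
tool_rot: [0.681, 0.732, 0.0, -0.001]
ft_force: [0.7, -0.5, 0.5]
grip_width: 0.0476
```

Run:
```python
from h import *
t=cam("top");s=cam("side");crop(s,265,250,400,384,5,"pics/p4s.png");crop(t,130,105,260,225,5,"pics/p4.png")
hsv=cv2.cvtColor(t["pixels"],cv2.COLOR_RGB2HSV)
m=cv2.inRange(hsv,(12,60,90),(32,255,255)); m=cv2.morphologyEx(m,cv2.MORPH_CLOSE,np.ones((3,3)))
for ce,st,b in blobs(m,60):
    if 155<ce[0]<215 and 135<ce[1]<212: print(ce.round(1))
go([.453,.2365,.2],17)
go([.463,.1705,.2],0)
```

```text
[200.3 192.5]
[176.3 196.6]
pos [ 0.4796 -0.4166  0.1934] yaw 4.2 shift [653.1  21.5 -15.3] rot [  0.5   0.8 -12.8] q [-0.89  0.57  1.45 -0.    1.11 -0.96] t 33.95
pos [ 0.4796 -0.4166  0.1934] yaw 4.2 shift [586.6  26.6 -14.4] rot [0.6 0.8 4.2] q [-0.89  0.57  1.45 -0.    1.11 -0.96] t 33.95
```

View pics/p4s.png

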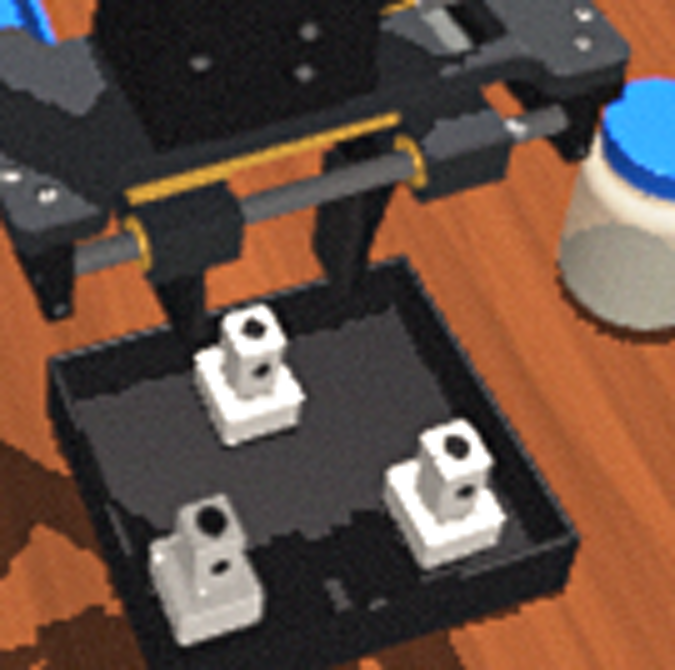

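View pics/p4.png

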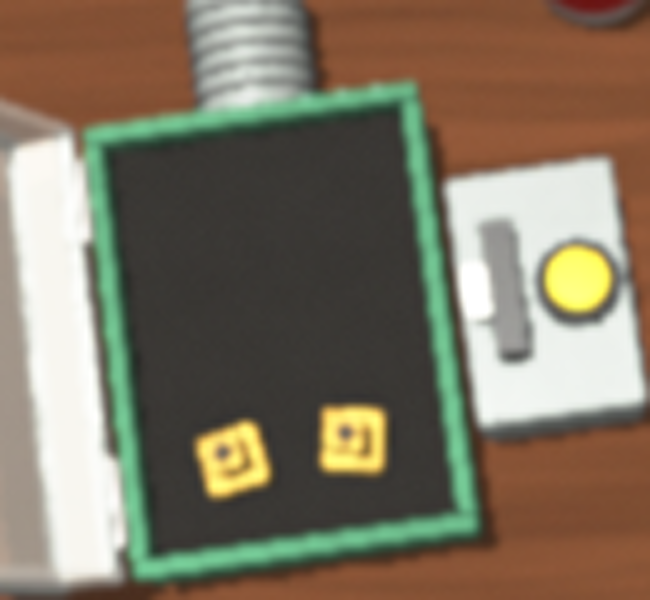

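All three steels stand in the black tray, at (255,375), (450,490) and (210,570), not stacked. The last one sits close to the wall, but on the floor. Now brass R.

Call:
{"fn": "carry_out", "kwargs": {
  "series": [
    [60, 3, -20, 0, 0, 0, 0.1],
    [120, 5, -20, 0, 0, 1, 0.1],
    [180, 8, -20, 0, 0, 2, 0.1],
    [240, 11, -20, 0, 0, 3, 0.1],
    [300, 14, -20, 0, 0, 4, 0.1],
    [360, 16, -20, 0, 0, 4, 0.1],
    [420, 19, -20, 0, 0, 4, 0.1],
    [480, 22, -20, 0, 0, 4, 0.1]
  ]
}}

```text
time: 34.95
position: [0.4656, 0.0657, 0.2067]
tool_rot: [0.706, 0.708, -0.001, 0.008]
ft_force: [0.7, 0.2, 0.1]
grip_width: 0.0475
```

Run:
```python
from h import *
go([.463,.1705,.14],0)
```

```text
pos [0.4656 0.0657 0.2067] yaw 0.2 shift [105.7  -2.9  65.2] rot [0.6 0.8 0.2] q [-0.09  0.34  1.83 -0.01  0.96 -0.08] t 34.95
```

Call:
{"fn": "carry_out", "kwargs": {
  "series": [
    [60, -2, 0, 0.6, 0.8, 0, 0.1],
    [98, -2.5, 20, 0.6, 0.8, 0, 0.1],
    [105, -2.5, 50, 0.6, 0.8, 0, 0.1],
    [105, -2.5, 65, 0.6, 0.8, 0, 0.1],
    [105, -2.5, 65, 0.6, 0.8, 0, 0.1]
  ]
}}

```text
time: 35.58
position: [0.4619, 0.1698, 0.1388]
tool_rot: [0.706, 0.708, -0.002, -0.002]
ft_force: [0.8, -0.4, -0.2]
grip_width: 0.0478
```

Run:
```python
from h import *
go([.463,.1705,.086],0)
s=cam("side");crop(s,195,130,325,215,6,"pics/r1s.png")
```

```text
pos [0.4619 0.1698 0.1388] yaw 0.2 shift [ 0.7  1.3 52.8] rot [-0.3 -0.   0.2] q [0.12 0.48 1.84 0.   0.82 0.12] t 35.575
```

View pics/r1s.png

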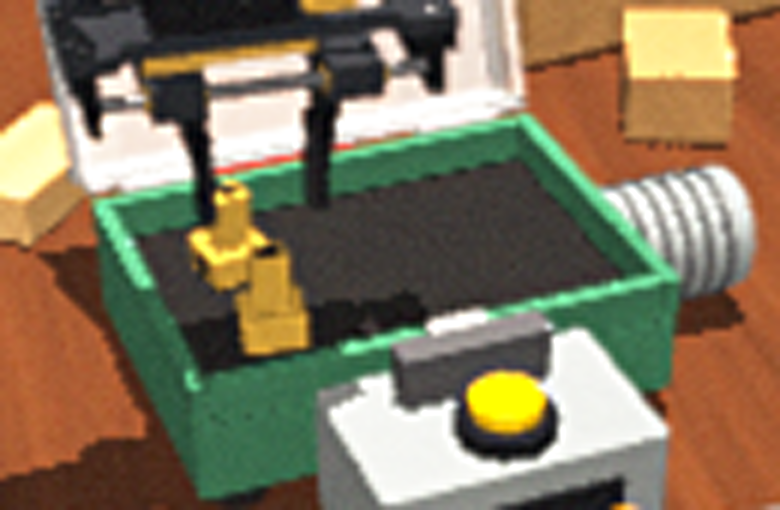

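The fingers at (207,200) and (318,190) bracket the near brass neck (270,270).

Call:
{"fn": "carry_out", "kwargs": {
  "series": [
    [1, 2, 30, 0, 0, 0, 0.1],
    [1, 2, 47, 0, 0, 0, 0.1],
    [1, 2, 53, 0, 0, 0, 0.1],
    [1, 2, 53, 0, 0, 0, -1],
    [1, 2, 53, 0, 0, 0, -1],
    [1, 2, 53, 0, 0, 0, -1],
    [1, 2, 53, 0, 0, 0, -1]
  ]
}}

```text
time: 36.5
position: [0.4647, 0.1708, 0.0872]
tool_rot: [0.706, 0.708, -0.0, -0.001]
ft_force: [-1.4, 0.0, 2.9]
grip_width: 0.0199
```

Call:
{"fn": "carry_out", "kwargs": {
  "series": [
    [0, 0, -20, 0, 0, 0, -1],
    [0, 0, -60, 0, 0, 0, -1],
    [0, 0, -110, 0, 0, 0, -1],
    [0, 0, -125, 0, 0, 0, -1],
    [0, 0, -125, 0, 0, 0, -1]
  ]
}}

```text
time: 37.12
position: [0.4655, 0.1709, 0.2133]
tool_rot: [0.706, 0.708, 0.001, 0.0]
ft_force: [0.2, 0.0, -2.2]
grip_width: 0.02
```

Run:
```python
from h import *
go([.425,-.165,.2],0); print(robot.get_obs()["grip_width"])
t=cam("top");crop(t,265,165,345,250,7,"pics/bt.png")
```

```text
pos [0.4655 0.1709 0.2133] yaw 0.2 shift [-335.7  -41.8   13. ] rot [ 0.1 -0.   0.2] q [0.13 0.37 1.76 0.   1.01 0.12] t 37.125
0.02002331794803631
```

View pics/bt.png

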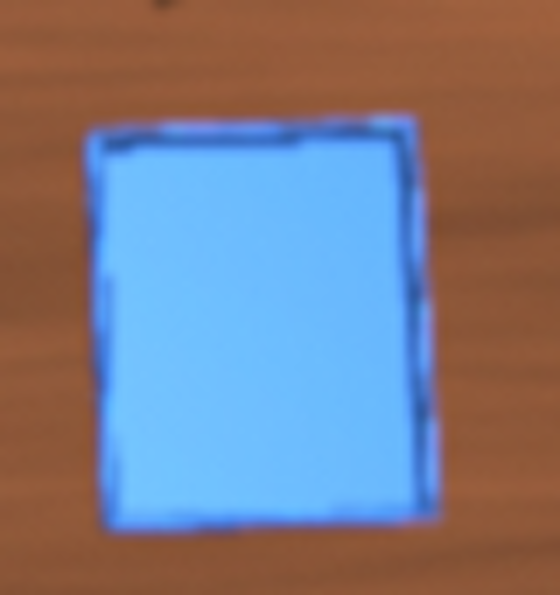

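The blue tray is clear, with its centre at (402.7,-129). I place brass R at (428,-165).

Call:
{"fn": "carry_out", "kwargs": {
  "series": [
    [-50, -5, 0, 0, 0, 0, -1],
    [-110, -12, 0, 0, 0, 0, -1],
    [-170, -19, 0, 0, 0, 0, -1],
    [-230, -25, 0, 0, 0, 0, -1],
    [-290, -33, 0, 0, 0, 0, -1],
    [-336, -38, 20, 0, 0, 0, -1],
    [-336, -38, 70, 0, 0, 0, -1],
    [-336, -38, 100, 0, 0, 0, -1]
  ]
}}

```text
time: 38.17
position: [0.4254, -0.1651, 0.109]
tool_rot: [0.707, 0.708, -0.001, -0.004]
ft_force: [0.3, 1.1, -2.4]
grip_width: 0.0202
```

Run:
```python
from h import *
go([.428,-.165,.031],0); print(robot.get_obs()["grip_width"])
s=cam("side");crop(s,190,200,310,310,6,"pics/q1s.png")
```

```text
pos [ 0.4254 -0.1651  0.109 ] yaw 0.1 shift [-0.2  3.1 77.9] rot [-0.4 -0.2  0.1] q [-0.62  0.5   1.95 -0.    0.7  -0.62] t 38.175
0.02021190750506205
```

View pics/q1s.png

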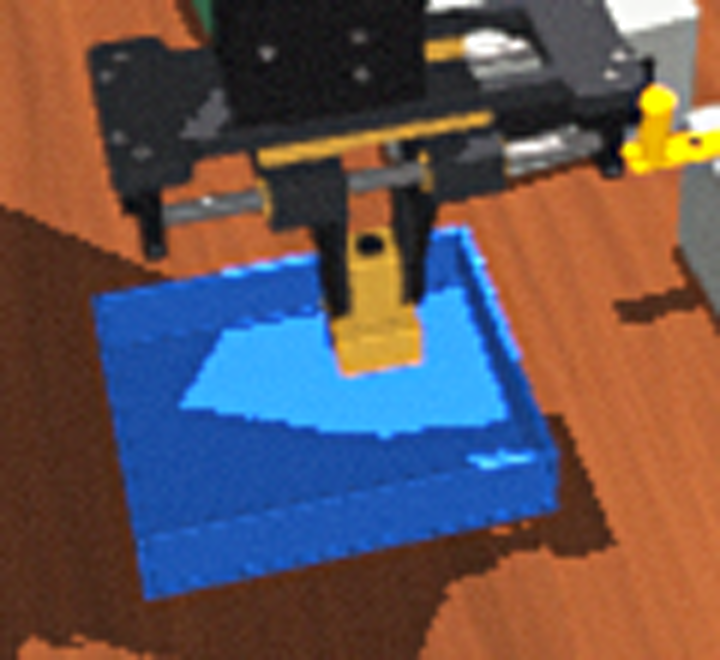

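The brass hangs over the blue floor and the body clears the hasp lug.

Call:
{"fn": "carry_out", "kwargs": {
  "series": [
    [0, 2, 40, -0.4, -0.2, 0, -1],
    [0, 2, 65, -0.4, -0.2, 0, -1],
    [0, 2, 74, -0.4, -0.2, 0, -1],
    [0, 2, 78, -0.4, -0.2, 0, -1],
    [0, 2, 78, -0.4, -0.2, 0, -1],
    [0, 2, 78, -0.4, -0.2, 0, -1]
  ]
}}

```text
time: 38.98
position: [0.4237, -0.1623, 0.0303]
tool_rot: [0.706, 0.708, -0.001, -0.004]
ft_force: [-4.5, 0.7, 13.9]
grip_width: 0.0196
```

Call:
{"fn": "carry_out", "kwargs": {
  "series": [
    [0, 0, -0.5, 0, 0, 0, -1],
    [0, 0, -0.5, 0, 0, 0, -0.2],
    [0, 0, -0.5, 0, 0, 0, 0],
    [0, 0, -0.5, 0, 0, 0, 0.1],
    [0, 0, -30, 0, 0, 0, 0.1],
    [0, 0, -90, 0, 0, 0, 0.1],
    [0, 0, -160, 0, 0, 0, 0.1],
    [0, 0, -160, 0, 0, 0, 0.1]
  ]
}}

```text
time: 39.98
position: [0.4271, -0.1645, 0.1941]
tool_rot: [0.706, 0.708, 0.0, 0.001]
ft_force: [0.5, 0.1, -1.1]
grip_width: 0.0478
```

Run:
```python
from h import *
t=cam("top");s=cam("side");crop(s,190,200,310,310,6,"pics/q2s.png");crop(t,130,105,260,225,5,"pics/q2.png")
go([.453,.2365,.2],17)
```

```text
pos [ 0.425  -0.1632  0.1911] yaw 0.1 shift [399.7  28.9  -7.8] rot [ -0.2  -0.2 -16.9] q [-0.61  0.35  1.88  0.    0.92 -0.62] t 40.075
```

View pics/q2s.png

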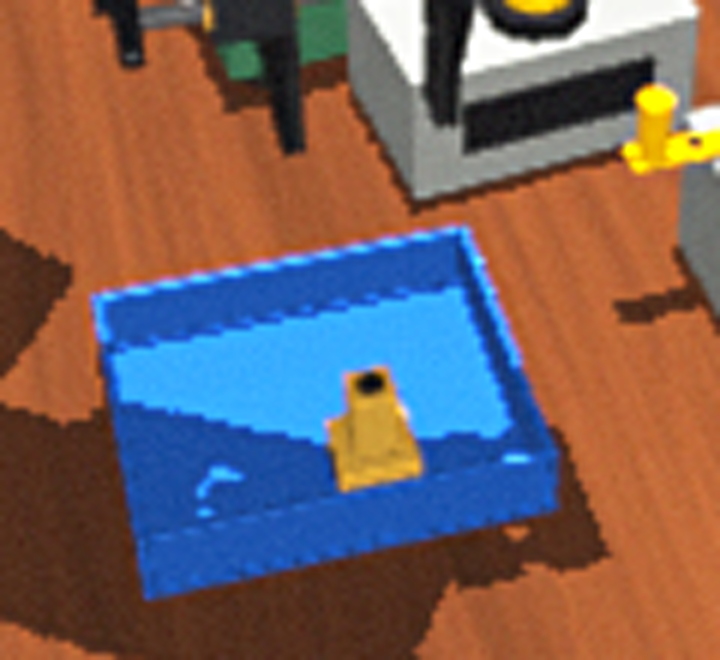

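View pics/q2.png

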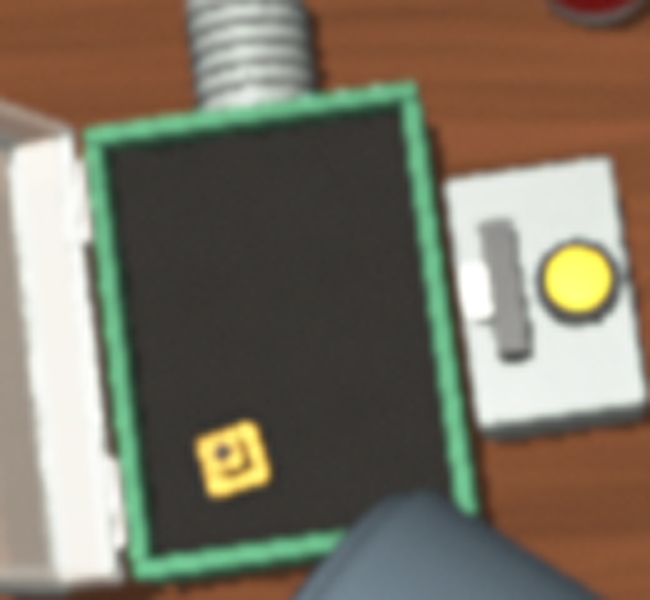

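Brass R stands on the blue floor at (375,430). The last brass is unmoved at (232,458).

Call:
{"fn": "carry_out", "kwargs": {
  "series": [
    [60, 4, -20, 0, 0, -4, 0.1],
    [120, 8, -20, 0, 0, -8, 0.1],
    [180, 13, -20, 0, 0, -12, 0.1],
    [240, 17, -20, 0, 0, -17, 0.1],
    [300, 22, -20, 0, 0, -17, 0.1],
    [360, 26, -10, 0, 0, -17, 0.1],
    [400, 29, 0, 0, 0, -17, 0.1],
    [400, 29, 0, 0, 0, -17, 0.1]
  ]
}}

```text
time: 41.08
position: [0.451, 0.2387, 0.189]
tool_rot: [0.592, 0.806, -0.002, -0.005]
ft_force: [0.0, -0.1, 0.4]
grip_width: 0.0479
```

Run:
```python
from h import *
go([.453,.2365,.13],17)
s=cam("side");crop(s,195,130,325,215,6,"pics/L1s.png")
```

```text
pos [0.451  0.2387 0.189 ] yaw 17.4 shift [-3.   1.8 58.9] rot [-0.5 -0.3  0.4] q [ 0.26  0.42  1.75  0.01  0.98 -0.04] t 41.075
```

View pics/L1s.png

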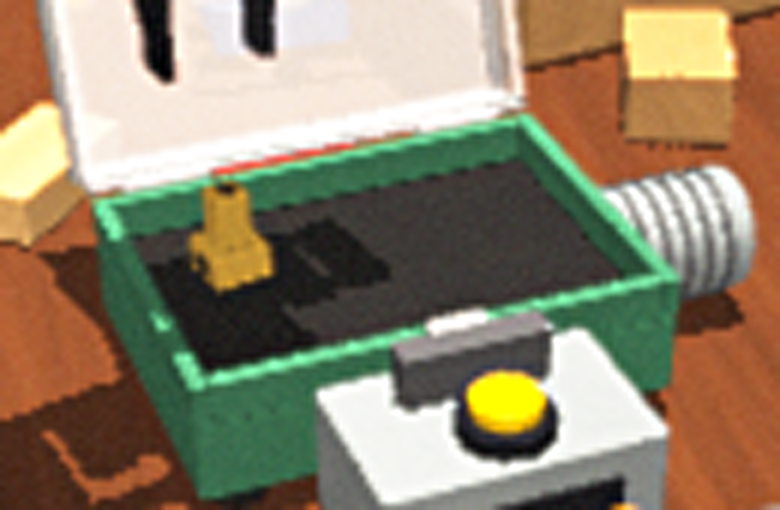

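Call:
{"fn": "carry_out", "kwargs": {
  "series": [
    [-3, 2, 30, -0.5, -0.3, 0, 0.1],
    [-3, 2, 60, -0.5, -0.3, 0, 0.1],
    [-3, 2, 85, -0.5, -0.3, 0, 0.1],
    [-3, 2, 98, -0.5, -0.3, 0, 0.1],
    [-3, 2, 102, -0.5, -0.3, 0, 0.1],
    [-3, 2, 102, -0.5, -0.3, 0, 0.1]
  ]
}}

```text
time: 41.88
position: [0.4533, 0.2348, 0.0877]
tool_rot: [0.593, 0.805, -0.0, 0.001]
ft_force: [0.6, -0.7, -0.8]
grip_width: 0.0476
```

Call:
{"fn": "carry_out", "kwargs": {
  "series": [
    [0, 0, 0, 0, 0, 0, -1],
    [0, 0, 0, 0, 0, 0, -1],
    [0, 0, 0, 0, 0, 0, -1],
    [0, 0, 0, 0, 0, 0, -1],
    [0, 0, -20, 0, 0, 0, -1],
    [0, 0, -60, 0, 0, 0, -1],
    [0, 0, -110, 0, 0, 0, -1],
    [0, 0, -120, 0, 0, 0, -1]
  ]
}}

```text
time: 42.88
position: [0.4547, 0.2355, 0.2104]
tool_rot: [0.593, 0.805, 0.002, 0.002]
ft_force: [0.5, -0.6, -2.2]
grip_width: 0.0198
```

Run:
```python
from h import *
go([.43,-.095,.2],0); print(robot.get_obs()["grip_width"])
s=cam("side");crop(s,195,100,325,215,6,"pics/L2s.png")
```

```text
pos [0.4547 0.2355 0.2104] yaw 17.3 shift [-308.2 -121.9   10.2] rot [ 0.4  0.  17.3] q [ 0.26  0.39  1.73 -0.    1.01 -0.04] t 42.875
0.019758536549369668
```

View pics/L2s.png

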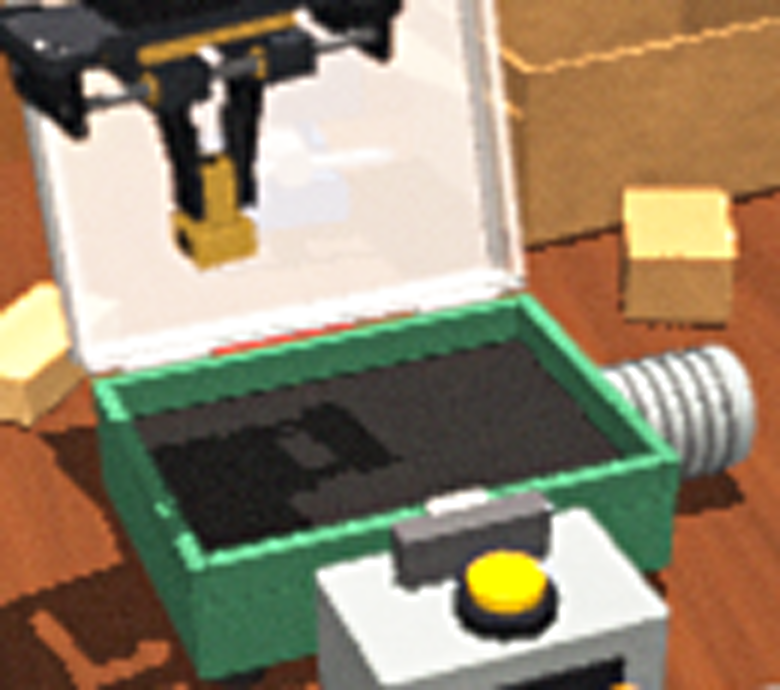

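The brass is held and the trough is empty. I carry it to the blue tray at (425,-95).

Call:
{"fn": "carry_out", "kwargs": {
  "series": [
    [-50, -20, 0, 0, 0, 3, -1],
    [-108, -44, 0, 0, 0, 6, -1],
    [-165, -67, 0, 0, 0, 10, -1],
    [-222, -90, 0, 0, 0, 14, -1],
    [-280, -115, 0, 0, 0, 17, -1],
    [-310, -127, 10, 0.3, 0, 17, -1],
    [-310, -127, 60, 0.3, 0, 17, -1],
    [-310, -127, 95, 0.3, 0, 17, -1]
  ]
}}

```text
time: 43.92
position: [0.4234, -0.0983, 0.1121]
tool_rot: [0.706, 0.708, -0.001, -0.002]
ft_force: [1.1, -0.2, -2.4]
grip_width: 0.0195
```

Run:
```python
from h import *
go([.427,-.095,.033],0); print(robot.get_obs()["grip_width"])
s=cam("side");crop(s,190,180,310,310,5,"pics/q3s.png")
```

```text
pos [ 0.4234 -0.0983  0.1121] yaw 0.2 shift [ 3.1  4.  79.1] rot [-0.3 -0.1  0.2] q [-0.49  0.48  2.   -0.    0.67 -0.49] t 43.925
0.01953725738184218
```

View pics/q3s.png

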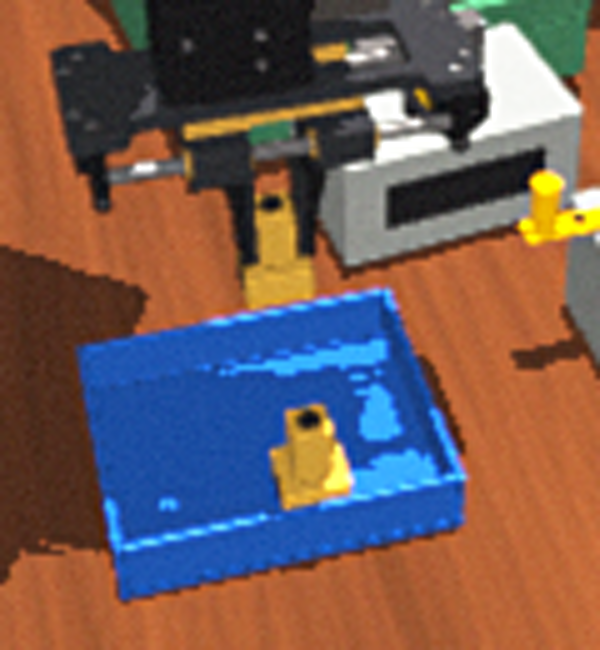

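Geometry puts the foot 15–18 mm inside the wall; the apparent overlap is only height parallax. I lower straight down.

Call:
{"fn": "carry_out", "kwargs": {
  "series": [
    [0, 3, 35, -0.3, 0, 0, -1],
    [0, 3, 60, -0.3, 0, 0, -1],
    [0, 3, 72, -0.3, 0, 0, -1],
    [0, 3, 77, -0.3, 0, 0, -1],
    [0, 3, 78, -0.3, 0, 0, -1],
    [0, 3, 78, -0.3, 0, 0, -1]
  ]
}}

```text
time: 44.72
position: [0.4231, -0.0964, 0.0319]
tool_rot: [0.706, 0.708, -0.0, -0.004]
ft_force: [-1.1, 1.1, 2.3]
grip_width: 0.0197
```

Contact. I release and retreat up and away.

Call:
{"fn": "carry_out", "kwargs": {
  "series": [
    [0, 0, 0.5, 0, 0, 0, -1],
    [0, 0, 0.5, 0, 0, 0, -0.2],
    [0, 0, 0.5, 0, 0, 0, 0],
    [0, 0, 0.5, 0, 0, 0, 0.1],
    [0, 0, -30, 0, 0, 0, 0.1],
    [0, 0, -90, 0, 0, 0, 0.1],
    [0, 0, -150, 0, 0, 0, 0.1],
    [0, 0, -200, 0, 0, 0, 0.1]
  ]
}}

```text
time: 45.72
position: [0.4243, -0.0973, 0.2342]
tool_rot: [0.706, 0.708, -0.0, -0.003]
ft_force: [1.0, 0.9, -0.6]
grip_width: 0.0478
```

Call:
{"fn": "carry_out", "kwargs": {
  "series": [
    [60, 0, -20, 0, 0, 0, 0.1],
    [120, 0, -20, 0, 0, 0, 0.1],
    [180, 0, -20, 0, 0, 0, 0.1],
    [240, 0, -20, 0, 0, 0, 0.1],
    [290, 0, -20, 0, 0, 0, 0.1],
    [290, 0, -20, 0, 0, 0, 0.1]
  ]
}}

```text
time: 46.48
position: [0.4225, 0.1955, 0.2552]
tool_rot: [0.704, 0.71, -0.0, -0.003]
ft_force: [1.0, -0.9, -0.1]
grip_width: 0.0479
```

Run:
```python
from h import *
print(robot.get_obs()["position"])
t=cam("top"); s=cam("side")
for n,c in(("top",t),("side",s)): cv2.imwrite(f"pics/e_{n}.png",cv2.resize(c["pixels"][:,:,::-1],(800,600),interpolation=cv2.INTER_CUBIC))
```

```text
[0.42253008 0.19546906 0.25516197]
```

View pics/e_top.png

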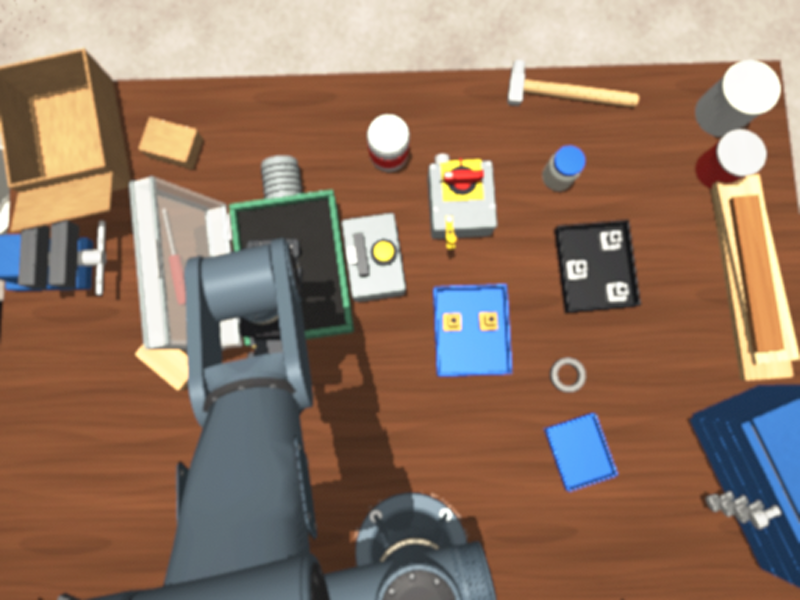

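View pics/e_side.png

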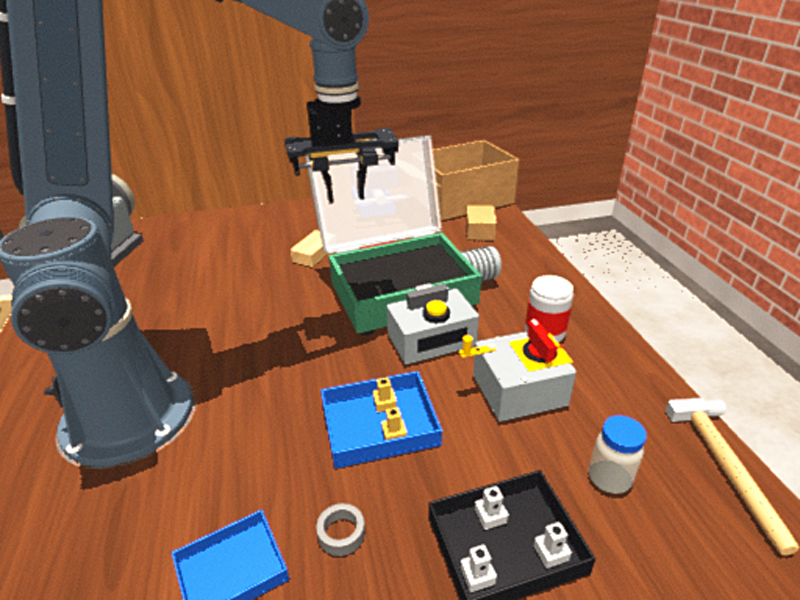

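In the final views both brass stand in the larger blue tray at (453,321) and (489,320). The three steels stand in the black tray at (612,239), (577,268) and (618,291). The trough is empty, the lid open, the handle crosswise and the hasp out. One close check of the black tray and isolator before handing in.

Run:
```python
from h import *
t=cam("top"); crop(t,270,90,415,205,5,"pics/f.png")
```

```text
(no output)
```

View pics/f.png

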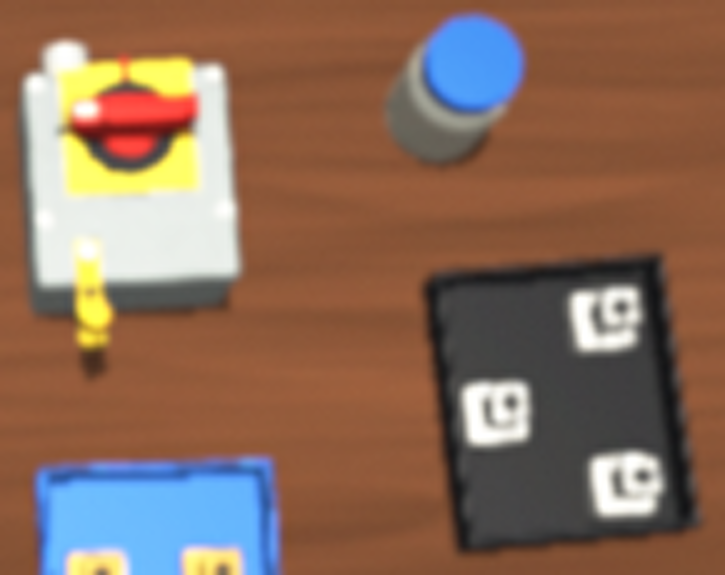

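The crop shows all three steels flat on the black floor at (605,318), (495,412) and (626,484), clear of the walls. The handle is crosswise at (135,110) and the hasp points straight out at (92,300). I hand in.

```bash
python3 -c "
from rig import robot
print(robot.hand_in())"
```

```text
the job is handed in; nothing more can be done
None
```

The job is done and handed in at about 47 s. I turned the isolator handle to its off stop (0.83 N m reaction), then swung the hasp out to its stop (17 N). Only after that did I press the release button, and the lid sprang open. Five pieces were in the trough: two brass went into the larger blue tray and three steel into the black tray.

The last pictures show the trough empty and every piece upright on its tray floor, none piled. The lid is open, the handle crosswise, the hasp out, and the jar, tape, tin and other bystanders look unmoved. I did not measure the bystanders.

- **Black tray nudged:** it moved about 2 mm while I set down the third steel.
- **Camera disagreement:** the two views differed by about 4 mm on the pieces' necks. I split the difference, and every grasp still closed at about 20 mm, the width of the neck.

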